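# Mount the rotor on the centrifuge drive

### The job

Put the dried blue rotor back into the open benchtop centrifuge: lift it out of the drying rack, lay it down flat on the dark rubber mat and let go, then take it again upright by its knob and lower it onto the spindle. Turn it under light pressure until the three drive pins slip into their holes and it sits level and fully home, then let go. Never drop the rotor or force it into the machine, and leave the other things on the bench where they stand.

Things in the scene. Friction and masses are not known exactly. Their poses are not given: they have to be found in the camera images.
- rotor: Loose dark-blue centrifuge rotor, 0.3 to 0.6 kg, leaning in the rack at the start, axis 20 deg above level, knob to the rack's front. Disc 116 mm across; below it a round hub 76 mm across. Origin: centre of the hub's flat underside; +z along the axis, out through the knob. In z: hub 0 to 16 mm, disc 16 to 28, knob 28 to 70; centre of mass about 23. Set down flat it stands on its hub
- knob (a point): On the rotor's axis, 54 mm above its origin: the point to grip on its ribbed metal lifting knob, a straight cylinder 24 mm across that stands 42 mm out of the disc's top face (26 mm below this point to 16 mm above it). Axes as the rotor's
- bore (a point): On the rotor, at its origin: mouth of the centre bore, 13.5 mm wide, in the hub's underside. Around it are 3 round pin holes, 9.5 mm wide, evenly spaced on an 18 mm radius, one of them on the rotor's +x axis. Bore and holes are 16 mm deep and square-edged
- rack: Fixed drying rack of steel rod on a white tray (130 mm wide, from x = -45 to +105 mm). Origin on the bench; -x is its front, roughly facing the robot. The disc leans on two rods 92 mm apart, 20 deg back from upright, 135 mm high, and its rim stands on two white pegs 92 mm apart that reach out 24 mm; so it comes off forwards along its axis, or upwards along the rods
- mat: Fixed dark rubber mat on the bench, 170 x 170 mm, 4 mm thick; origin at the centre of its underside (top at +4 mm). Free of other things
- centrifuge: Fixed white benchtop centrifuge, 180 mm wide (y), 115 mm high, from x = -125 mm (control panel, front) to +90 mm. Origin on the bench beneath the spindle axis. Its bowl, 140 mm across, is open upward around the spindle. The clear lid stands open behind the bowl from x = +94 mm, leaning back 20 deg, up to 275 mm above the bench
- seat (a point): Centre of the drive's flat seat (54 mm across) in the bowl, 85 mm above the bench, 30 mm below the case's top: the rotor's origin lies here when home. On it, upright, stand the spindle, a centre post 12 mm thick and 14 mm tall with tapered tip, and 3 brass pins, 8 mm thick, 7 mm tall, evenly spaced on an 18 mm radius. The seat point's axes are the case's, not the pins'
- pin_tops (a point): On the spindle axis 7 mm above the seat, level with the pins' tops: here the rotor's origin rests while post and bore match but pins and holes do not; it drops once turned to match (every 120 deg, within about 2 deg). The drive stands at any angle, not reported: find it by sight or feel. The motor's brake holds it with 0.35 N m; pressed hard, it turns with the rotor
- mini_rack: Loose low pink tube rack, 50 x 90 x 44 mm, between the machine and the drying rack; to be left alone. Origin: centre of underside
- tube_rack: Loose blue tube rack, 75 x 160 x 61 mm, at the back; to be left alone. Origin: centre of underside
- bottle_a: Loose glass bottle with orange cap, 70 mm wide, 150 mm tall, at the back; to be left alone. Origin: centre of underside
- bottle_b: Loose glass bottle with orange cap, 80 mm wide, 170 mm tall, at the robot's right; to be left alone. Origin: centre of underside
- wash_bottle: Loose white bottle with red cap, 60 mm wide, 150 mm tall, at the back; to be left alone. Origin: centre of underside
- tip_box: Loose blue box with clear lid, 85 x 120 x 75 mm, at the robot's left; to be left alone. Origin: centre of underside
- hex_key: Loose red-handled T key, lying at the robot's right, 109 x 90 mm, 18 mm high; to be left alone. Origin: on the bench under the middle of its shank
There are look-alikes about, which are no part of the job. What is meant by the mat is not yellow, and is the larger of those in its own colour.

How it is judged:
By the outcome, as a careful person would: the job done as asked, in the order asked, and still so for the second after the job is handed in, with the robot touching nothing.
It also fails if it takes over 72 s, if anything falls off the work surface, if the arm or the gripper's body presses on something with over 40 N, if the wrist force passes 120 N, or if a joint passes its speed limit or range.

### The arm

A 6-joint arm with a two-finger parallel gripper is mounted at the origin on the work surface. World frame = base frame: x ahead of the robot, y to its left, z up, the work surface at z = 0. Lengths are in m, angles in degrees, forces in N, time in s.
With the tool pointing down it reaches from about 0.3 to 0.85 m from the base axis. Payload 4.2 kg.
Tool frame: the origin (TCP) lies midway between the tips of the shut fingers; the grasp point (between the pads) lies 19 mm behind it; z points along the fingers, y is the line along which they close (so a half turn about z gives the same grasp; the last joint's range is limited). The gripper opens to 91 mm and grips with 3 to 60 N. Pads are 32 mm wide; open, the fingers measure 118 mm over their backs; the gripper's body (76 mm by 178 mm) begins 60 mm behind the grasp point.
Start: joints at [63.942, 18.312, 89.639, -0, 72.044, -1.146], TCP at [0.242, 0.522, 0.214] pointing down, gripper open.
Joint ranges: [-177.97, 177.97], [-48.28, 115.42], [12.27, 149.76], [-77.06, 257.06], [2.81, 150.46], [-146.56, 146.56]. Speed limits (degrees/s): [147.25, 147.25, 180, 180, 180, 180].

### API

Orientations are given as a 3x3 rotation matrix whose columns are the frame's x, y, z axes.
In Python, from rig import arm, grab_frame, ticket, spotter gives the robot as it stands.
- The arm moves only by the tool send_rows, never from a script. Its argument "plan" is a list of rows, each a list of 3 entries, a list of its own where there are three numbers: the shift along the tool's x, y, z in m, then the turn, a rotation vector about the tool's x, y, z in rad, then the closure, from -1 (fully open) to 1 (shut). In form: [[[x, y, z], [ax, ay, az], claw], ...]. A call has exactly 5 rows; each row shifts and turns the commanded pose from where the row before left it, along the tool's axes as they then stand; what a row does not reach is not made up. A row lasts 1/10 s, in which the tool goes at most 50 mm and 8.59 degrees, less where a joint would pass 70% of its speed; a pose out of reach is approached as far as the arm can. A call is refused whole if a number of a shift passes 0.05 or a number of a turn 0.15, either way. A call with a gripper value outside its range is refused whole. The fingers move at their own pace and stop on an object; the grip force is fixed at half the most. Time passes only in rows, so rows that do not move let the fingers close, or fill a call up. It gives the time, the measured TCP pose, the force, the opening and the grip force at its end, in the units of the state.
- arm.get_state(): the state, without advancing time (a new reading comes with each control period).
- grab_frame(name): name is "scene" or "top" or "wrist"; returns a dict with "pixels" (420x560x3 uint8, red, green, blue), "K" (3x3 intrinsics, pixels), "T" (4x4, takes a point from camera to world coordinates); the wrist camera has in their place "mount" (4x4, takes a point from camera to tool coordinates, whose origin is the TCP and whose axes are the flange's). Camera axes: x right, y down, z forward; pixel columns grow to the right and rows downward; lengths in m; the calibration is good to about 2 mm. A picture is of the moment at which its call begins: read the wrist's pose just before it. There is no depth.
- ticket.hand_in(): hands the job in; it is judged then, once.
Trained networks look in a picture, given as the dict that the camera call returned (one of the last four; its "shot" number tells which), for a name from the list of things; names that differ only in an ending like _2 or _b are one class to them, and where a whole thing is asked for, a point or a joint stands for the part that bears it (a point fixed in the world has none). Each returns a list of dicts, best first, with "p" (0 to 1); they miss things now and then, are a little off and sometimes report something else, mostly with a low value. They report only what shows in the picture. A call takes as long as a camera call. They do not tell look-alikes from the thing itself.
- spotter.regions_of(name, picture): "region" (420x560 bool, what is visible of it) and "rect" ([left, top, right, bottom] in pixels, round what is visible of it).
- spotter.pinpoint(name, picture): "centre" ([column, row] in pixels: a listed point, or the origin of a listed thing).
The state is a dict: "clock": time; "q": joint angles; "qvel": joint speeds; "joint_efforts": joint torques, N m; "ee_pos": TCP position; "ee_rot": TCP orientation; "wrist_force": force on the tool from outside, world axes, zero at the start; "moment": the same for the moment, N m; "gripper_width": finger opening in m; "grip_force": force on a finger pad.
Only numpy, scipy, OpenCV 4.12 (cv2) and the standard library are available. Lean on these libraries where they do the work, as an engineer would, in place of code of your own. Each camera call takes 0.05 s, during which the arm holds its last target. There are 200 camera calls.

## Working session

There is one attempt and no reset: what is moved stays moved. The work goes in short steps, Python scripts to look and compute and a tool call to move; the robot and the scene stay as the last step left them, time stands still between calls to the robot, and variables do not carry over. Pictures are saved under pics/ and viewed, at most 10 in all, crops included, and the job is handed in when it is done.

Besides the shell and the picture viewer there is one more tool, called after "Call:" as name(argument=value, ...), one argument or row to a line, values as JSON. send_rows: Moves the arm, as the interface text tells. Its arguments: {"type":"object","properties":{"plan":{"type":"array","items":{"type":"array"}}},"required":["plan"]}

```bash
ls; mkdir -p pics
cat > h.py <<'E'
import numpy as np, cv2
from rig import arm, grab_frame, ticket, spotter
np.set_printoptions(precision=4,suppress=True)
def save(f,n,crop=None,s=1):
    im=f["pixels"][:,:,::-1]
    if crop: a,b,c,d=crop; im=im[b:d,a:c]
    cv2.imwrite("pics/"+n,cv2.resize(im,None,fx=s,fy=s,interpolation=cv2.INTER_CUBIC))
def camT(f,st=None):
    if "T" in f: return np.array(f["T"])
    T=np.eye(4);T[:3,:3]=st["ee_rot"];T[:3,3]=st["ee_pos"];return T@np.array(f["mount"])
def ray(f,px,st=None):
    T=camT(f,st);d=T[:3,:3]@np.linalg.solve(np.array(f["K"]),[px[0],px[1],1.]);return T[:3,3],d/np.linalg.norm(d)
def atz(f,px,z,st=None):
    o,d=ray(f,px,st);return o+d*(z-o[2])/d[2]
def proj(f,P,st=None):
    T=camT(f,st);c=T[:3,:3].T@(np.array(P)-T[:3,3]);u=np.array(f["K"])@c;return u[:2]/u[2]
def tri(rs):
    A=sum(np.eye(3)-np.outer(d,d) for o,d in rs);b=sum((np.eye(3)-np.outer(d,d))@o for o,d in rs);return np.linalg.solve(A,b)
E
python3 - <<'E'
from h import *
s=grab_frame("scene");t=grab_frame("top")
im=np.hstack([s["pixels"],t["pixels"]])[:,:,::-1]
save(s,"s0.png",None,1.4);save(t,"t0.png",None,1.4)
z=dict(rotor=0,knob=0,bore=0,rack=0,mat=0,centrifuge=0,seat=.085,pin_tops=.092,mini_rack=0,tip_box=0,hex_key=0,bottle_b=0)
for n in z:
  R=[]
  for f,l in((s,"s"),(t,"t")):
    for d in spotter.pinpoint(n,f)[:3]: print(n,l,round(d["p"],2),np.array(d["centre"]),atz(f,d["centre"],z[n]))
print(arm.get_state())
E
```

```text
pics
rotor s 0.83 [342.4 191.1] [0.5326 0.3104 0.    ]
rotor s 0.62 [338.9 270.9] [ 0.7835 -0.0018  0.    ]
rotor s 0.48 [345.2 191.1] [0.5403 0.3179 0.    ]
rotor t 0.88 [207.9 183.1] [0.6183 0.2435 0.    ]
knob s 0.65 [329.9 180.1] [0.4543 0.3268 0.    ]
knob t 0.62 [204.2 195.5] [0.5767 0.2543 0.    ]
bore s 0.74 [340.9 187.8] [0.5158 0.3213 0.    ]
bore t 0.9 [210.  181.5] [0.6237 0.2368 0.    ]
bore t 0.64 [367.6 204.3] [ 0.5491 -0.2771  0.    ]
rack s 0.93 [337.5 206. ] [0.5748 0.2329 0.    ]
rack t 0.56 [211.2 193.4] [0.5838 0.2317 0.    ]
mat s 0.93 [274.4 219.9] [0.4609 0.0171 0.    ]
mat s 0.83 [280.8 180. ] [0.3153 0.1922 0.    ]
mat s 0.58 [318.1 142. ] [0.2461 0.4857 0.    ]
mat t 0.73 [126.6 296.2] [0.2518 0.4886 0.    ]
mat t 0.7 [215.9 279.9] [0.3039 0.2087 0.    ]
mat t 0.57 [279.9 232.4] [0.4561 0.0069 0.    ]
centrifuge s 0.63 [229.8 274.8] [ 0.5424 -0.2619  0.    ]
centrifuge t 0.74 [359.5 209. ] [ 0.5335 -0.2505  0.    ]
centrifuge t 0.21 [371.6 206.3] [ 0.5425 -0.2899  0.    ]
seat s 0.9 [227.6 255. ] [ 0.5357 -0.2553  0.085 ]
seat t 0.72 [368.6 205.1] [ 0.5296 
[... 858 characters left out ...]
69.4] [ 0.5197 -0.2522  0.    ]
bottle_b t 0.66 [321.  138.3] [ 0.7726 -0.1288  0.    ]
bottle_b t 0.56 [421.2 255.1] [ 0.385  -0.4424  0.    ]
{'clock': 1.3, 'q': array([63.9405, 18.3113, 89.6403, -0.0002, 72.0439, -1.1457]), 'qvel': array([ 0.0093, -0.1099, -0.0303, -0.0134, -0.    , -0.0505]), 'joint_efforts': array([  0.002 , -41.2362, -23.2227,   0.0729,   0.0377,  -0.    ]), 'ee_pos': array([0.2422, 0.5215, 0.214 ]), 'ee_rot': array([[-0.9069,  0.4213,  0.    ],
       [ 0.4213,  0.9069,  0.0001],
       [-0.    ,  0.0001, -1.    ]]), 'wrist_force': array([-1.0197,  0.7788,  0.6105]), 'moment': array([-0.0249, -0.0081,  0.0745]), 'grip_force': 0.0, 'gripper_width': 0.09116098435988883}
```

View pictures.

View pics/s0.png

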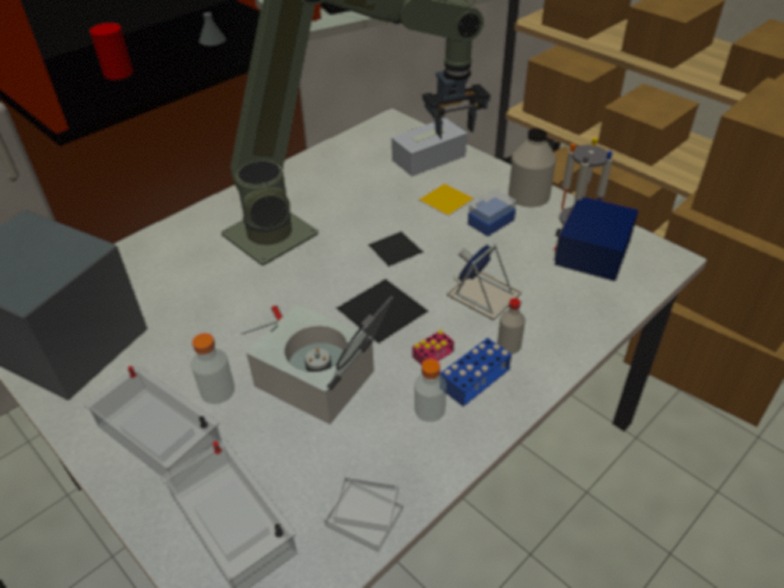

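View pics/t0.png

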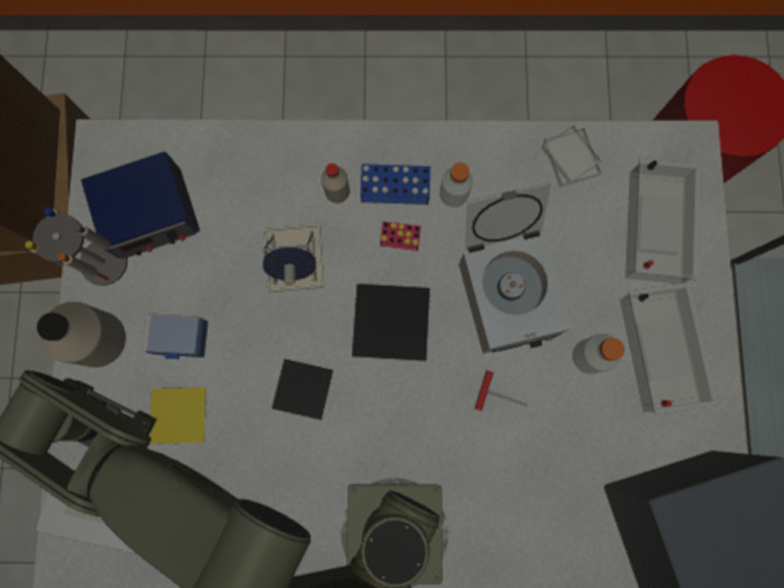

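Run:
```python
from h import *
s=grab_frame("scene");t=grab_frame("top")
P={"rotor":([342.4,191.1],[207.9,183.1]),"knob":([329.9,180.1],[204.2,195.5]),"bore":([340.9,187.8],[210,181.5]),"seat":([227.6,255],[368.6,205.1]),"rack":([337.5,206],[211.2,193.4]),"mat":([274.4,219.9],[279.9,232.4])}
for n,(a,b) in P.items():
  r=[ray(s,a),ray(t,b)];p=tri(r);print(n,p,[np.linalg.norm(np.cross(d,p-o)) for o,d in r])
# orientations from regions in top view
for n,z in(("mat",.004),("centrifuge",.115),("rack",.003)):
  for d in spotter.regions_of(n,t)[:3]:
    m=d["region"].astype(np.uint8);c=cv2.minAreaRect(cv2.findNonZero(m))
    B=np.array([atz(t,q,z)[:2] for q in cv2.boxPoints(c)]);print(n,d["p"],atz(t,c[0],z)[:2]);print(B.round(3).tolist())
print(np.array(t["K"]),t["T"])
save(t,"t1.png",(170,150,430,270),3)
```

```text
rotor [0.5959 0.2289 0.0883] [np.float64(0.001051137220362436), np.float64(0.0010511372203624956)]
knob [0.5458 0.2285 0.1135] [np.float64(0.009226629407855359), np.float64(0.009226629407855211)]
bore [0.5956 0.2192 0.1095] [np.float64(0.0012077612933937504), np.float64(0.001207761293393716)]
seat [ 0.5327 -0.2598  0.0855] [np.float64(0.005421029021394642), np.float64(0.00542102902139456)]
rack [0.5807 0.2288 0.0071] [np.float64(0.0022643749249700957), np.float64(0.002264374924969851)]
mat [0.4593 0.0112 0.0018] [np.float64(0.005470279351045319), np.float64(0.005470279351045419)]
mat 0.87 [0.3102 0.2097]
[[0.266, 0.277], [0.38, 0.254], [0.355, 0.142], [0.241, 0.166]]
mat 0.87 [0.2508 0.4876]
[[0.311, 0.553], [0.312, 0.43], [0.191, 0.423], [0.191, 0.545]]
mat 0.75 [0.4628 0.0111]
[[0.383, 0.1], [0.553, 0.093], [0.544, -0.08], [0.374, -0.069]]
centrifuge 0.67 [ 0.7522 -0.1314]
[[0.711, -0.086], [0.811, -0.111], [0.794, -0.177], [0.694, -0.151]]
centrifuge 0.63 [ 0.5608 -0.2468]
[[0.723, -0.114], [0.759, -0.337], [0.405, -0.374], [0.372, -0.161]]
rack 0.64 [0.6131 0.24  ]
[[0.687, 0.319], [0.699, 0.179], [0.541, 0.162], [0.529, 0.3]]
rack 0.61 [0.5997 0.2493]
[[0.588, 0.319], [0.667, 0.28], [0.611, 0.179], [0.534, 0.219]]
[[478.2101   0.     275.8078]
 [  0.     478.2101 213.0327]
 [  0.       0.       1.    ]] [[ 0.0049 -0.984   0.1779  0.2439]
 [-1.     -0.0033  0.0092  0.0061]
 [-0.0085 -0.178  -0.984   1.5234]
 [ 0.      0.      0.      1.    ]]
```

View pics/t1.png

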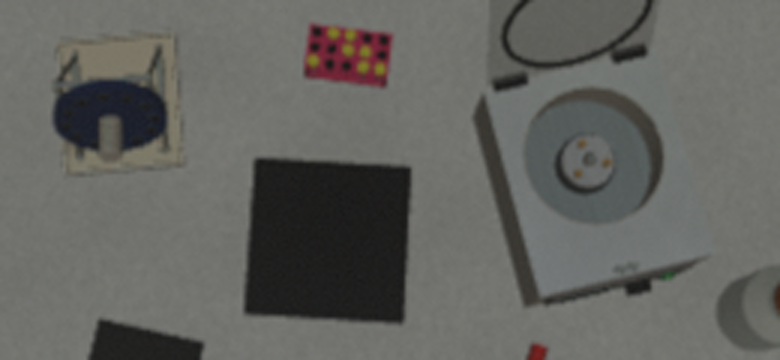

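```bash
cat >> h.py <<'E'
from scipy.spatial.transform import Rotation as Ro
def Rt(tilt,yaw,flip=1):
    "tool z: tilt deg below level toward yaw; y level"
    a,b=np.radians(tilt),np.radians(yaw);z=np.array([np.cos(a)*np.cos(b),np.cos(a)*np.sin(b),-np.sin(a)])
    y=flip*np.array([-np.sin(b),np.cos(b),0]);return np.column_stack([np.cross(y,z),y,z])
def plan(p,R,n,claw,st=None):
    st=st or arm.get_state();R0=np.array(st["ee_rot"]);p0=np.array(st["ee_pos"])
    rv=Ro.from_matrix(R0.T@R).as_rotvec();dp=(np.array(p)-p0)/n;step=rv/n
    Rs=R0;out=[]
    for i in range(n):
        # shift along the axes as they stand before the row
        out.append([(Rs.T@dp).round(4).tolist(),step.round(4).tolist(),claw]);Rs=Rs@Ro.from_rotvec(step).as_matrix()
    print("max",np.abs(dp).max(),np.degrees(np.linalg.norm(step)))
    for i in range(0,n,5): print(str(out[i:i+5]).replace(" ",""))
E
python3 - <<'E'
from h import *
print(grab_frame("wrist")["mount"])
plan([.40,.21,.22],Rt(50,5),10,-1)
E
```

```text
[[-0.0011 -0.9602 -0.2795  0.0791]
 [ 1.     -0.0009 -0.0009  0.0005]
 [ 0.0007 -0.2795  0.9602 -0.1712]
 [ 0.      0.      0.      1.    ]]
max 0.03115104375190223 4.957546124161854
[[[-0.0274,-0.0216,-0.0006],[-0.0182,-0.0682,-0.05],-1],[[-0.0263,-0.023,0.0008],[-0.0182,-0.0682,-0.05],-1],[[-0.025,-0.0243,0.0021],[-0.0182,-0.0682,-0.05],-1],[[-0.0236,-0.0255,0.0034],[-0.0182,-0.0682,-0.05],-1],[[-0.022,-0.0267,0.0044],[-0.0182,-0.0682,-0.05],-1]]
[[[-0.0203,-0.0279,0.0054],[-0.0182,-0.0682,-0.05],-1],[[-0.0185,-0.029,0.0062],[-0.0182,-0.0682,-0.05],-1],[[-0.0166,-0.03,0.0068],[-0.0182,-0.0682,-0.05],-1],[[-0.0146,-0.0309,0.0074],[-0.0182,-0.0682,-0.05],-1],[[-0.0125,-0.0317,0.0077],[-0.0182,-0.0682,-0.05],-1]]
```

Call:
send_rows(
  plan=[
    [[-0.0274,-0.0216,-0.0006],[-0.0182,-0.0682,-0.05],-1],
    [[-0.0263,-0.023,0.0008],[-0.0182,-0.0682,-0.05],-1],
    [[-0.025,-0.0243,0.0021],[-0.0182,-0.0682,-0.05],-1],
    [[-0.0236,-0.0255,0.0034],[-0.0182,-0.0682,-0.05],-1],
    [[-0.022,-0.0267,0.0044],[-0.0182,-0.0682,-0.05],-1],
  ],
)

```text
clock: 2.1
ee_pos: [0.3215, 0.3648, 0.2173]
ee_rot: [[-0.922, 0.17, 0.347], [0.176, 0.984, -0.016], [-0.344, 0.047, -0.938]]
wrist_force: [-0.1, 0.4, -0.0]
gripper_width: 0.0912
grip_force: 0.0
```

Call:
send_rows(
  plan=[
    [[-0.0203,-0.0279,0.0054],[-0.0182,-0.0682,-0.05],-1],
    [[-0.0185,-0.029,0.0062],[-0.0182,-0.0682,-0.05],-1],
    [[-0.0166,-0.03,0.0068],[-0.0182,-0.0682,-0.05],-1],
    [[-0.0146,-0.0309,0.0074],[-0.0182,-0.0682,-0.05],-1],
    [[-0.0125,-0.0317,0.0077],[-0.0182,-0.0682,-0.05],-1],
  ],
)

```text
clock: 2.6
ee_pos: [0.4, 0.2093, 0.2205]
ee_rot: [[-0.761, -0.09, 0.643], [-0.069, 0.996, 0.058], [-0.645, -0.0, -0.764]]
wrist_force: [1.4, -0.1, 0.1]
gripper_width: 0.0914
grip_force: 0.0
```

Run:
```python
from h import *
st=arm.get_state();w=grab_frame("wrist")
print(st["q"],st["ee_pos"],st["ee_rot"])
save(w,"w0.png",None,1.4)
for n in("rotor","knob","bore","rack"):
  for d in spotter.pinpoint(n,w)[:2]: print(n,d["p"],d["centre"])
print(camT(w,st),proj(w,[.5458,.2285,.1135],st),w["K"])
```

```text
[ 43.3597  -6.7522 130.2346 -48.1587  32.3977 -15.6886] [0.4    0.2093 0.2205] [[-0.7608 -0.0901  0.6427]
 [-0.0691  0.9959  0.0579]
 [-0.6453 -0.0003 -0.7639]]
rotor 0.62 [288.7, 226.6]
knob 0.68 [290.8, 221.7]
knob 0.38 [108.1, 102.2]
bore 0.56 [291.4, 226.9]
rack 0.83 [287.9, 175.3]
[[-0.089   0.5511  0.8297  0.2303]
 [ 0.996   0.05    0.0737  0.1944]
 [-0.0009  0.8329 -0.5534  0.3003]
 [ 0.      0.      0.      1.    ]] [287.9886 227.6408] [[295.5676   0.     283.1291]
 [  0.     295.5676 211.536 ]
 [  0.       0.       1.    ]]
```

View pics/w0.png

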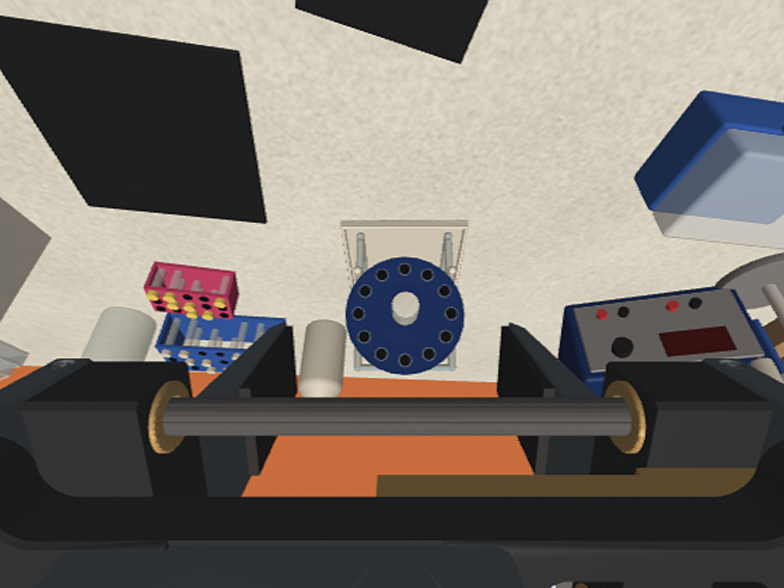

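```bash
cat > fit.py <<'E'
from h import *
from scipy.optimize import least_squares
th=np.linspace(0,2*np.pi,40,endpoint=False)
def ring(r,z): return np.c_[r*np.cos(th),r*np.sin(th),np.full(40,z)]
M=np.vstack([ring(.058,.016),ring(.058,.028),ring(.012,.07)])
D=np.c_[np.cos(th),np.sin(th)]
def Rrot(yaw,pitch=20):
    a,b=np.radians(pitch),np.radians(yaw);z=np.array([-np.cos(a)*np.cos(b),-np.cos(a)*np.sin(b),np.sin(a)])
    y=np.array([-np.sin(b),np.cos(b),0]);return np.column_stack([np.cross(y,z),y,z])
E
python3 - <<'E'
from fit import *
st=arm.get_state();V=[]
for n in("wrist","top","scene"):
    f=grab_frame(n);r=[d for d in spotter.regions_of("rotor",f)]
    print(n,[(round(d["p"],2),d["rect"],d["region"].sum()) for d in r[:3]])
    m=r[0]["region"].astype(np.uint8)
    if n=="wrist":
        p=f["pixels"].astype(int);b=((p[:,:,2]-p[:,:,0]>40)&(p[:,:,2]>60)).astype(np.uint8)
        _,L=cv2.connectedComponents(b);m=(L==L[240,289]).astype(np.uint8);print(m.sum(),cv2.boundingRect(m))
    q=cv2.findNonZero(m)[:,0].astype(float)
    V.append((f,(q@D.T).max(0)+.4,{"wrist":1,"top":.7,"scene":.5}[n]))
def res(x,full=False):
    W=M@Rrot(x[3]*100).T+x[:3];o=[]
    for f,h,w in V:
        T=camT(f,st);c=(W-T[:3,3])@T[:3,:3];u=c@np.array(f["K"]).T;u=u[:,:2]/u[:,2:]
        o.append(((u@D.T).max(0)-h)*w)
    return o if full else np.concatenate(o)
r=least_squares(res,[.596,.229,.09,.05],loss="soft_l1",f_scale=.7)
print(r.x[:3],r.x[3]*100,[np.sqrt((e**2).mean()) for e in res(r.x,True)])
print("knob",r.x[:3]+.054*Rrot(r.x[3]*100)[:,2])
V=V[:1];r=least_squares(res,r.x,loss="soft_l1",f_scale=.7);print("wrist only",r.x[:3],r.x[3]*100,r.cost)
E
```

```text
wrist [(0.56, [248.3, 183.2, 335.5, 270.4], np.int64(5608))]
4184 (247, 184, 84, 84)
top [(0.79, [190.3, 180.6, 221.0, 204.7], np.int64(734))]
scene [(0.7, [325.7, 174.6, 352.7, 200.6], np.int64(296))]
[0.5999 0.2347 0.081 ] 4.2403920398786745 [np.float64(0.2839547737200342), np.float64(0.3538997251741872), np.float64(0.706895367640842)]
knob [0.5493 0.2309 0.0995]
wrist only [0.601  0.2352 0.0804] 5.78361776494103 0.9954487954046831
```

Run:
```python
from fit import *
plan([.465,.2236,.130],Rt(20,5),5,-1)
```

```text
max 0.01803561225610758 5.998737723567441
[[[0.0015,0.0014,0.0223],[0.0002,-0.1047,0.0],-1],[[0.0038,0.0014,0.022],[0.0002,-0.1047,0.0],-1],[[0.0061,0.0014,0.0215],[0.0002,-0.1047,0.0],-1],[[0.0083,0.0014,0.0207],[0.0002,-0.1047,0.0],-1],[[0.0104,0.0014,0.0197],[0.0002,-0.1047,0.0],-1]]
```

Call:
send_rows(
  plan=[
    [[0.0015,0.0014,0.0223],[0.0002,-0.1047,0],-1],
    [[0.0038,0.0014,0.022],[0.0002,-0.1047,0],-1],
    [[0.0061,0.0014,0.0215],[0.0002,-0.1047,0],-1],
    [[0.0083,0.0014,0.0207],[0.0002,-0.1047,0],-1],
    [[0.0104,0.0014,0.0197],[0.0002,-0.1047,0],-1],
  ],
)

```text
clock: 3.65
ee_pos: [0.4016, 0.2343, 0.2516]
ee_rot: [[-0.564, -0.021, 0.825], [-0.051, 0.999, -0.01], [-0.824, -0.047, -0.565]]
wrist_force: [0.7, 0.1, 0.4]
gripper_width: 0.0915
grip_force: 0.0
```

Run:
```python
from fit import *
st=arm.get_state();print(st["q"],st["ee_pos"],st["ee_rot"])
K=np.array([.549,.231,.0995]);z=Rrot(5)[:,2]
plan(K-.016*z,Rt(20,5),5,-1)
```

```text
[ 59.8729  -3.1622 133.67   -77.0041  47.5171  22.8476] [0.4016 0.2343 0.2516] [[-0.5645 -0.0207  0.8252]
 [-0.0508  0.9987 -0.0097]
 [-0.8239 -0.0474 -0.5648]]
max 0.03248167281013289 3.050766595140392
[[[0.0076,0.0004,0.0446],[-0.0162,-0.0507,0.0023],-1],[[0.0099,-0.0003,0.0442],[-0.0162,-0.0507,0.0023],-1],[[0.0121,-0.0011,0.0436],[-0.0162,-0.0507,0.0023],-1],[[0.0143,-0.0018,0.0429],[-0.0162,-0.0507,0.0023],-1],[[0.0165,-0.0025,0.0421],[-0.0162,-0.0507,0.0023],-1]]
```

```bash
cat > kin.py <<'E'
from fit import *
E=lambda s,*a:Ro.from_euler(s,a[0],degrees=True).as_matrix()
QL=np.array([[-177,177],[-48,115],[12.6,149.4],[-76.5,256.5],[3.2,150],[-146,146]],float)
def fk(q,p):
    R1=E('z',q[0]);R2=R1@E('y',q[1]);R3=R2@E('y',q[2]);R5=R3@E('z',q[3])@E('y',q[4]);R6=R5@E('z',q[5])
    return R1@[p[0],0,p[1]]+R2@[0,0,p[2]]+R3@[p[3],0,p[4]]+R6@[0,0,p[5]],R6
DATA=[([63.9405,18.3113,89.6403,0,72.0439,-1.1457],[.2422,.5215,.214]),([43.3597,-6.7522,130.2346,-48.1587,32.3977,-15.6886],[.4,.2093,.2205]),([59.8729,-3.1622,133.67,-77.0041,47.5171,22.8476],[.4016,.2343,.2516])]
_f=least_squares(lambda p:np.concatenate([fk(q,p)[0]-x for q,x in DATA]),[0,.3,.3,0,.3,.3]);P=_f.x
def ik(p,R,seeds=12,w=.3):
    best=None;rng=np.random.default_rng(0)
    S=[DATA[0][0],DATA[1][0]]+[rng.uniform(QL[:,0],QL[:,1]) for _ in range(seeds)]
    for s in S:
        s=np.clip(s,QL[:,0]+.1,QL[:,1]-.1)
        r=least_squares(lambda q:np.concatenate([(fk(q,P)[0]-p)*10,(Ro.from_matrix(fk(q,P)[1].T@R).as_rotvec())]),s,bounds=(QL[:,0],QL[:,1]),x_scale=50.,max_nfev=60)
        if best is None or r.cost<best.cost: best=r
        if best.cost<1e-8: break
    return best.x,best.cost
E
python3 - <<'E'
from kin import *
print(P,_f.cost)
for q,x in DATA: print(fk(q,P)[1].round(3).tolist())
K=np.array([.549,.231,.0995])
for back in(0.,.07):
  for T in(20,30,40,50,60):
    R=Rt(T,5);G=K+back*Rrot(5)[:,2]
    q,c=ik(G+R[:,2]*.016,R);print(back,T,q.round(1),c)
for T in(90,100,110,120):
  for az in (-20,0,20):
    R=Rt(T,az);q,c=ik(np.array([.46,.011,.058])+R[:,2]*.016,R);print("mat",T,az,q.round(1),c)
E
```

```text
Traceback (most recent call last):
NameError: name '_f' is not defined
```

Run:
```python
from kin import *
from kin import _f
print(P,_f.cost)
for q,x in DATA: print(fk(q,P)[1].round(3).tolist())
K=np.array([.549,.231,.0995])
for back in(0.,.07):
  for T in(20,30,40,50,60):
    R=Rt(T,5);G=K+back*Rrot(5)[:,2]
    q,c=ik(G+R[:,2]*.016,R);print(back,T,q.round(1),c)
for T in(90,100,110,120):
  for az in (-20,0,20):
    R=Rt(T,az);q,c=ik(np.array([.46,.011,.058])+R[:,2]*.016,R);print("mat",T,az,q.round(1),c)
```

```text
[0.0308 0.1583 0.5644 0.0426 0.3993 0.3167] 7.67812639555634e-05
[[-0.421, -0.907, 0.0], [-0.907, 0.421, 0.0], [-0.0, -0.0, -1.0]]
[[0.09, -0.761, 0.643], [-0.996, -0.069, 0.058], [0.0, -0.645, -0.764]]
[[0.021, -0.564, 0.825], [-0.999, -0.051, -0.01], [0.047, -0.824, -0.565]]
0.0 20 [ 41.1  27.8 131.1 241.   44.8 146. ] 0.0479930550619473
0.0 30 [ 38.   25.2 130.6 239.5  36.6 146. ] 0.01657710519991659
0.0 40 [ 34.2  23.  129.8 237.4  27.6 146. ] 0.0015861828139373502
0.0 50 [ 31.   20.8 125.9 256.5  16.8 124.4] 1.2357047899270012e-05
0.0 60 [ 28.6  20.  118.8 -41.7  17.5  61.1] 2.027873311042352e-31
0.07 20 [ 46.9  21.6 137.3 246.   46.  146. ] 0.0447742212649211
0.07 30 [ 43.5  19.  137.  244.1  38.5 146. ] 0.013971616346377329
0.07 40 [ 39.4  16.6 136.4 241.7  29.9 146. ] 0.0007120229969526207
0.07 50 [ 35.3  14.  132.9 256.5  19.1 127.8] 0.0004758074917373014
0.07 60 [ 32.4  13.1 124.7 -42.2  20.   64.7] 5.230905928343644e-21
mat 90 -20 [  1.4  20.5 118.2  -0.   41.3  21.4] 1.1490782624472128e-19
mat 90 0 [  1.4  20.5 118.2  -0.   41.3   1.4] 2.6547941304465176e-19
mat 90 20 [  1.4  20.5 118.2  -0.   41.3 -18.6] 4.568977428691807e-19
mat 100 -20 [ -0.8  24.4 111.9   4.1  53.2  16.5] 9.715792673985201e-26
mat 100 0 [  1.2  24.6 111.5   0.3  53.9   1.1] 1.3786217581593813e-27
mat 100 20 [  3.2  24.5 111.8  -3.6  53.4 -14.4] 2.7232014739128054e-28
mat 110 -20 [ -2.5  28.9 105.9   6.5  64.5  13.7] 1.1866557535963722e-30
mat 110 0 [  1.1  29.3 105.    0.4  65.6   0.9] 8.291765894985355e-21
mat 110 20 [  4.7  29.  105.7  -5.7  64.7 -11.9] 3.0235527954070732e-22
mat 120 -20 [ -3.8  33.9 100.2   8.3  75.1  11.9] 2.651820277969329e-26
mat 120 0 [ 1.  34.4 99.   0.5 76.6  0.8] 1.2735946066384124e-21
mat 120 20 [  5.9  34.   99.9  -7.2  75.4 -10.4] 6.312295505621658e-20
```

```bash
sed -i "s/R6=R5@E('z',q\[5\])/R6=R5@E('z',q[5]+90)/" kin.py
python3 - <<'E'
from kin import *
K=np.array([.549,.231,.0995])
for back in(0.,.07):
  for f in(1,-1):
   for T in(20,30,40,50,60,75):
    R=Rt(T,5,f);G=K+back*Rrot(5)[:,2]
    q,c=ik(G+R[:,2]*.016,R);print(back,f,T,q.round(1),c)
for T in(90,105,120,135):
  for az in (-20,0,20):
    R=Rt(T,az);q,c=ik(np.array([.46,.011,.058])+R[:,2]*.016,R);print("mat",T,az,q.round(1),c)
E
```

```text
0.0 1 20 [ 37.6  38.2 141.7 212.7  70.   90. ] 2.012965753867772e-30
0.0 1 30 [ 35.7  29.7 137.6 215.7  49.3  81.5] 4.36623175188987e-26
0.0 1 40 [ 33.4  23.8 132.1 226.   30.5  67.5] 3.4140763267743163e-20
0.0 1 50 [ 31.   20.8 125.9 256.5  16.8  34.4] 1.2357047899269617e-05
0.0 1 60 [ 28.6  20.  118.8 -41.7  17.5 -28.9] 3.585528350849107e-31
0.0 1 75 [ 25.4  22.3 108.   -8.9  36.  -63. ] 2.381656662960047e-22
0.0 -1 20 [ 37.6  38.2 141.7 212.7  70.  -90. ] 8.678411548435434e-27
0.0 -1 30 [ 35.7  29.7 137.6 215.7  49.3 -98.5] 2.1245103703943694e-30
0.0 -1 40 [  33.4   23.8  132.1  226.    30.5 -112.5] 2.787055950650972e-26
0.0 -1 50 [  31.    20.8  125.9  256.5   16.8 -145.6] 1.2357047899269976e-05
0.0 -1 60 [ 28.1  20.  118.3 -37.1  17.8 146. ] 0.0001388608385671236
0.0 -1 75 [ 25.4  22.3 108.   -8.9  36.  117. ] 8.577685436544036e-31
0.07 1 20 [ 44.8  34.7 148.9 219.   72.8  92.4] 3.543569657737065e-19
0.07 1 30 [ 42.1  24.1 144.  222.4  50.9  80.8] 9.16446736245096e-31
0.07 1 40 [ 38.9  17.3 138.  234.2  31.8  63.7] 1.6394611272472127e-25
0.07 1 50 [ 35.3  14.  132.9 256.5  19.1 
[... 778 characters left out ...]
18.2    0.    41.3 -108.6] 1.0323042021303645e-29
mat 105 -20 [ -1.7  26.6 108.8   5.5  58.9 -75.1] 6.909755301595627e-29
mat 105 0 [  1.2  26.9 108.2   0.4  59.9 -89. ] 1.5490613558808514e-30
mat 105 20 [   4.    26.7  108.7   -4.8   59.2 -103. ] 6.725338235944285e-18
mat 120 -20 [ -3.8  33.9 100.2   8.3  75.1 -78.1] 3.40295362933411e-30
mat 120 0 [  1.   34.4  99.    0.5  76.6 -89.2] 4.7521476162919515e-31
mat 120 20 [   5.9   34.    99.9   -7.2   75.4 -100.4] 1.742285959339708e-19
mat 135 -20 [ -5.3  41.7  92.5  10.3  89.8 -79.6] 6.933885666924257e-19
mat 135 0 [  0.9  42.4  90.9   0.7  91.7 -89.3] 5.62957780592498e-25
mat 135 20 [  7.2  41.9  92.1  -9.   90.3 -99.1] 3.679959877257008e-30
```

Run:
```python
from kin import *
K=np.array([.549,.231,.0995])+.003*Rrot(5)[:,2];R=Rt(60,5)
plan(K+.07*Rrot(5)[:,2]+.014*R[:,2],R,5,-1)
print((R.T@(-Rrot(5)[:,2]*.07)/5))
```

```text
max 0.027851216072884887 5.179538098564563
[[[0.0133,-0.0008,0.03],[-0.0161,0.0889,-0.0034],-1],[[0.0106,-0.0012,0.031],[-0.0161,0.0889,-0.0034],-1],[[0.0078,-0.0017,0.0318],[-0.0161,0.0889,-0.0034],-1],[[0.005,-0.0022,0.0323],[-0.0161,0.0889,-0.0034],-1],[[0.0021,-0.0027,0.0326],[-0.0161,0.0889,-0.0034],-1]]
[-0.009   0.      0.0107]
```

Call:
send_rows(
  plan=[
    [[0.0133,-0.0008,0.03],[-0.0161,0.0889,-0.0034],-1],
    [[0.0106,-0.0012,0.031],[-0.0161,0.0889,-0.0034],-1],
    [[0.0078,-0.0017,0.0318],[-0.0161,0.0889,-0.0034],-1],
    [[0.005,-0.0022,0.0323],[-0.0161,0.0889,-0.0034],-1],
    [[0.0021,-0.0027,0.0326],[-0.0161,0.0889,-0.0034],-1],
  ],
)

```text
clock: 4.15
ee_pos: [0.4831, 0.2258, 0.118]
ee_rot: [[-0.854, -0.086, 0.514], [-0.076, 0.996, 0.04], [-0.515, -0.005, -0.857]]
wrist_force: [-0.2, 0.0, -0.5]
gripper_width: 0.0915
grip_force: 0.0
```

Run:
```python
from kin import *
st=arm.get_state();print(st["q"],st["ee_pos"],fk(st["q"],P)[0])
K=np.array([.549,.231,.0995])+.003*Rrot(5)[:,2];R=Rt(60,5)
plan(K+.07*Rrot(5)[:,2]+.014*R[:,2],R,5,-1)
```

```text
[ 32.6272  10.1516 125.7882 -42.0898  21.3069 -25.8213] [0.4831 0.2258 0.118 ] [0.4805 0.2161 0.1259]
max 0.0011282814461446937 0.21258317023042608
[[[-0.0002,-0.0001,0.0014],[-0.001,0.0035,0.0003],-1],[[-0.0002,-0.0001,0.0014],[-0.001,0.0035,0.0003],-1],[[-0.0002,-0.0001,0.0014],[-0.001,0.0035,0.0003],-1],[[-0.0002,-0.0001,0.0014],[-0.001,0.0035,0.0003],-1],[[-0.0002,-0.0001,0.0014],[-0.001,0.0035,0.0003],-1]]
```

Run:
```python
from fit import *
st=arm.get_state();f=grab_frame("wrist")
p=f["pixels"].astype(int);b=((p[:,:,2]-p[:,:,0]>40)&(p[:,:,2]>60)).astype(np.uint8)
n,L,S,C=cv2.connectedComponentsWithStats(b)
i=[k for k in range(1,n) if S[k,4]>1500];print(S[i],C[i],proj(f,[.6,.235,.081],st))
k=min(i,key=lambda k:abs(C[k]-proj(f,[.575,.2325,.09],st)).sum())
q=cv2.findNonZero((L==k).astype(np.uint8))[:,0].astype(float);h=(q@D.T).max(0)+.4
def res(x):
    W=M[:80]@Rrot(x[3]*100).T+x[:3];T=camT(f,st);c=(W-T[:3,3])@T[:3,:3];u=c@np.array(f["K"]).T;u=u[:,:2]/u[:,2:]
    return (u@D.T).max(0)-h
r=least_squares(res,[.6,.235,.081,.05],loss="soft_l1",f_scale=.7);print(r.x[:3],r.x[3]*100,r.cost,r.x[:3]+.054*Rrot(r.x[3]*100)[:,2])
im=f["pixels"].copy()
G=np.array([.549,.231,.0995])
for z in(.028,.054,.07): 
  u=proj(f,G+(z-.054)*Rrot(5)[:,2],st);cv2.circle(im,tuple(int(v) for v in u),3,(0,255,0),1)
save({"pixels":im},"w1.png",None,1.4)
```

```text
[[ 220  228  125   56 3892]
 [ 222  311  121   44 2525]] [[282.3225 259.4771]
 [279.2178 326.1675]] [282.3446 291.4092]
[0.6476 0.2387 0.0333] 4.548390247743734 241.49233720945114 [0.597  0.2347 0.0518]
```

View pics/w1.png

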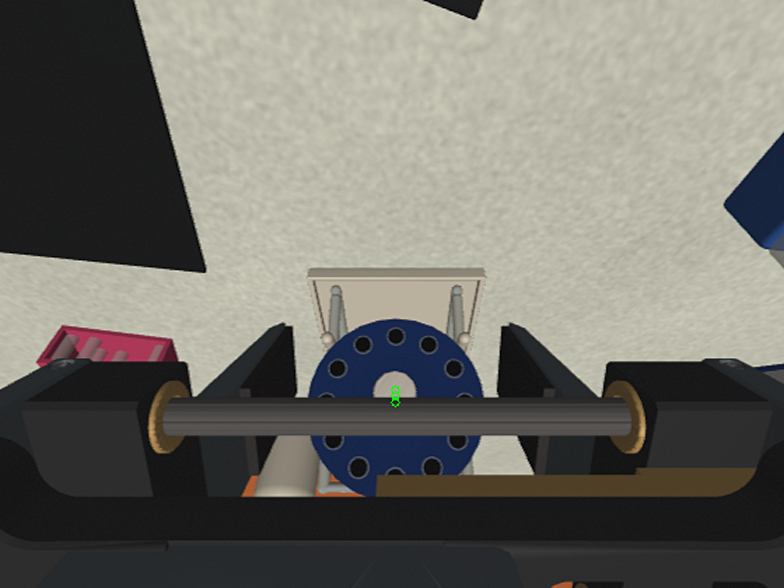

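Run:
```python
from kin import *
K=np.array([.549,.231,.0995])+.003*Rrot(5)[:,2];R=Rt(60,5)
plan(K+.014*R[:,2],R,5,-1)
```

```text
max 0.013601464965460575 0.1828631908018031
[[[-0.0088,-0.0,0.0118],[-0.0013,0.0029,0.0003],-1],[[-0.0089,-0.0,0.0118],[-0.0013,0.0029,0.0003],-1],[[-0.0089,-0.0,0.0118],[-0.0013,0.0029,0.0003],-1],[[-0.0089,-0.0,0.0117],[-0.0013,0.0029,0.0003],-1],[[-0.009,-0.0001,0.0117],[-0.0013,0.0029,0.0003],-1]]
```

Call:
send_rows(
  plan=[
    [[-0.0088,0,0.0118],[-0.0013,0.0029,0],-1],
    [[-0.0089,0,0.0118],[-0.0013,0.0029,0],-1],
    [[-0.0089,0,0.0118],[-0.0013,0.0029,0],-1],
    [[-0.0089,0,0.0117],[-0.0013,0.0029,0],-1],
    [[-0.009,0,0.0117],[-0.0013,0.0029,0],-1],
  ],
)

```text
clock: 4.7
ee_pos: [0.5509, 0.2317, 0.0909]
ee_rot: [[-0.86, -0.089, 0.503], [-0.077, 0.996, 0.045], [-0.505, -0.001, -0.863]]
wrist_force: [0.4, 0.0, -0.0]
gripper_width: 0.0909
grip_force: 0.0
```

Call:
send_rows(
  plan=[
    [[0,0,0],[0,0,0],1],
    [[0,0,0],[0,0,0],1],
    [[0,0,0],[0,0,0],1],
    [[0,0,0],[0,0,0],1],
    [[0,0,0],[0,0,0],1],
  ],
)

```text
clock: 5.2
ee_pos: [0.5496, 0.2312, 0.0914]
ee_rot: [[-0.86, -0.089, 0.503], [-0.077, 0.996, 0.044], [-0.505, -0.001, -0.863]]
wrist_force: [-0.8, 0.4, -0.3]
gripper_width: 0.0538
grip_force: 0.0
```

Call:
send_rows(
  plan=[
    [[0,0,0],[0,0,0],1],
    [[0,0,0],[0,0,0],1],
    [[0,0,0],[0,0,0],1],
    [[0,0,0],[0,0,0],1],
    [[0,0,0],[0,0,0],1],
  ],
)

```text
clock: 5.7
ee_pos: [0.5498, 0.2305, 0.0911]
ee_rot: [[-0.86, -0.088, 0.502], [-0.077, 0.996, 0.043], [-0.504, -0.002, -0.864]]
wrist_force: [-0.1, -3.1, 2.4]
gripper_width: 0.0233
grip_force: 30.0
```

Call:
send_rows(
  plan=[
    [[0.003,0,-0.0035],[0,0,0],1],
    [[0.0045,0,-0.0054],[0,0,0],1],
    [[0.0045,0,-0.0054],[0,0,0],1],
    [[0.0045,0,-0.0054],[0,0,0],1],
    [[0.0045,0,-0.0054],[0,0,0],1],
  ],
)

```text
clock: 6.2
ee_pos: [0.5176, 0.2283, 0.1015]
ee_rot: [[-0.861, -0.089, 0.501], [-0.077, 0.996, 0.044], [-0.503, -0.001, -0.864]]
wrist_force: [-0.4, -0.2, -3.7]
gripper_width: 0.0235
grip_force: 30.0
```

Call:
send_rows(
  plan=[
    [[0.006,0,-0.0072],[0,0,0],1],
    [[0.006,0,-0.0072],[0,0,0],1],
    [[0.006,0,-0.0072],[0,0,0],1],
    [[0.006,0,-0.0072],[0,0,0],1],
    [[0.003,0,-0.0036],[0,0,0],1],
  ],
)

```text
clock: 6.7
ee_pos: [0.4788, 0.2249, 0.1168]
ee_rot: [[-0.86, -0.089, 0.503], [-0.077, 0.996, 0.044], [-0.505, -0.001, -0.863]]
wrist_force: [-0.1, -0.4, -3.5]
gripper_width: 0.0234
grip_force: 30.0
```

Run:
```python
from kin import *
st=arm.get_state();print(st["q"])
f=grab_frame("wrist");save(f,"w2.png",None,1.2)
plan([.44,.16,.20],Rt(95,3),10,1)
```

```text
[ 32.3577   9.9065 125.9231 -39.6102  21.3167 -28.3885]
max 0.008306840933255746 3.537225111343302
[[[-0.0004,-0.0061,-0.0094],[0.0008,0.0616,0.0036],1],[[0.0002,-0.0061,-0.0094],[0.0008,0.0616,0.0036],1],[[0.0007,-0.0061,-0.0094],[0.0008,0.0616,0.0036],1],[[0.0013,-0.0061,-0.0093],[0.0008,0.0616,0.0036],1],[[0.0018,-0.0062,-0.0092],[0.0008,0.0616,0.0036],1]]
[[[0.0024,-0.0062,-0.0091],[0.0008,0.0616,0.0036],1],[[0.0029,-0.0062,-0.0089],[0.0008,0.0616,0.0036],1],[[0.0034,-0.0062,-0.0087],[0.0008,0.0616,0.0036],1],[[0.0039,-0.0062,-0.0085],[0.0008,0.0616,0.0036],1],[[0.0044,-0.0062,-0.0082],[0.0008,0.0616,0.0036],1]]
```

View pics/w2.png

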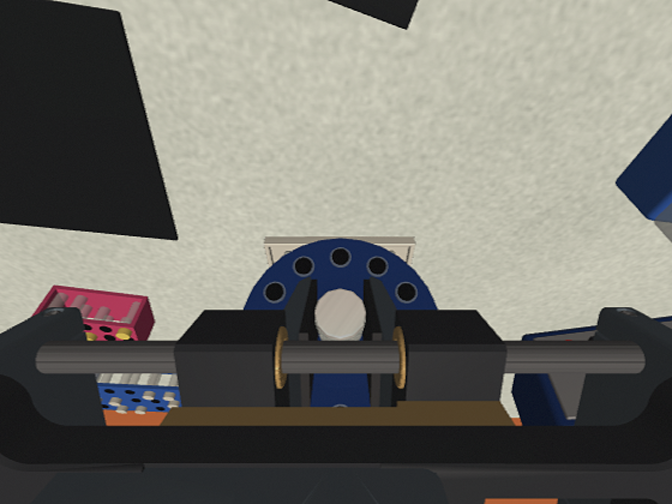

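Call:
send_rows(
  plan=[
    [[-0.0004,-0.0061,-0.0094],[0.0008,0.0616,0.0036],1],
    [[0.0002,-0.0061,-0.0094],[0.0008,0.0616,0.0036],1],
    [[0.0007,-0.0061,-0.0094],[0.0008,0.0616,0.0036],1],
    [[0.0013,-0.0061,-0.0093],[0.0008,0.0616,0.0036],1],
    [[0.0018,-0.0062,-0.0092],[0.0008,0.0616,0.0036],1],
  ],
)

```text
clock: 7.25
ee_pos: [0.4608, 0.1926, 0.1581]
ee_rot: [[-0.973, -0.07, 0.222], [-0.068, 0.998, 0.017], [-0.223, 0.001, -0.975]]
wrist_force: [1.0, 0.1, -3.8]
gripper_width: 0.0233
grip_force: 30.0
```

Call:
send_rows(
  plan=[
    [[0.0024,-0.0062,-0.0091],[0.0008,0.0616,0.0036],1],
    [[0.0029,-0.0062,-0.0089],[0.0008,0.0616,0.0036],1],
    [[0.0034,-0.0062,-0.0087],[0.0008,0.0616,0.0036],1],
    [[0.0039,-0.0062,-0.0085],[0.0008,0.0616,0.0036],1],
    [[0.0044,-0.0062,-0.0082],[0.0008,0.0616,0.0036],1],
  ],
)

```text
clock: 7.75
ee_pos: [0.4419, 0.1602, 0.1995]
ee_rot: [[-0.995, -0.051, -0.082], [-0.051, 0.999, -0.006], [0.082, -0.002, -0.997]]
wrist_force: [0.4, -0.3, -3.8]
gripper_width: 0.023
grip_force: 30.0
```

Run:
```python
from kin import *
print(arm.get_state()["q"])
R=Rt(130,3);plan(np.array([.461,.011,.131])+.014*R[:,2],R,10,1)
```

```text
[ 17.7299  11.9057 100.9674   1.1675  71.7097 -75.6242]
max 0.014965087287877312 3.52897518070886
[[[-0.0009,-0.015,0.0079],[-0.0001,0.0616,-0.0002],1],[[-0.0014,-0.015,0.0078],[-0.0001,0.0616,-0.0002],1],[[-0.0019,-0.015,0.0077],[-0.0001,0.0616,-0.0002],1],[[-0.0023,-0.015,0.0076],[-0.0001,0.0616,-0.0002],1],[[-0.0028,-0.015,0.0074],[-0.0001,0.0616,-0.0002],1]]
[[[-0.0032,-0.015,0.0073],[-0.0001,0.0616,-0.0002],1],[[-0.0037,-0.015,0.007],[-0.0001,0.0616,-0.0002],1],[[-0.0041,-0.015,0.0068],[-0.0001,0.0616,-0.0002],1],[[-0.0045,-0.015,0.0065],[-0.0001,0.0616,-0.0002],1],[[-0.0049,-0.015,0.0062],[-0.0001,0.0616,-0.0002],1]]
```

Call:
send_rows(
  plan=[
    [[-0.0009,-0.015,0.0079],[0,0.0616,0],1],
    [[-0.0014,-0.015,0.0078],[0,0.0616,0],1],
    [[-0.0019,-0.015,0.0077],[0,0.0616,0],1],
    [[-0.0023,-0.015,0.0076],[0,0.0616,0],1],
    [[-0.0028,-0.015,0.0074],[0,0.0616,0],1],
  ],
)

```text
clock: 8.25
ee_pos: [0.4479, 0.0848, 0.159]
ee_rot: [[-0.924, -0.052, -0.378], [-0.047, 0.999, -0.021], [0.379, -0.002, -0.925]]
wrist_force: [1.4, -0.1, -3.8]
gripper_width: 0.0231
grip_force: 30.0
```

Call:
send_rows(
  plan=[
    [[-0.0032,-0.015,0.0073],[0,0.0616,0],1],
    [[-0.0037,-0.015,0.007],[0,0.0616,0],1],
    [[-0.0041,-0.015,0.0068],[0,0.0616,0],1],
    [[-0.0045,-0.015,0.0065],[0,0.0616,0],1],
    [[-0.0049,-0.015,0.0062],[0,0.0616,0],1],
  ],
)

```text
clock: 8.75
ee_pos: [0.4534, 0.0098, 0.1189]
ee_rot: [[-0.767, -0.052, -0.64], [-0.038, 0.999, -0.035], [0.641, -0.002, -0.768]]
wrist_force: [-0.2, -0.3, -4.1]
gripper_width: 0.023
grip_force: 30.0
```

Run:
```python
from kin import *
st=arm.get_state();print(st["q"],st["ee_pos"])
s=grab_frame("scene");w=grab_frame("wrist")
u=proj(s,[.461,.011,.09]).astype(int)
a=s["pixels"][u[1]-70:u[1]+70,u[0]-70:u[0]+70];a=cv2.resize(a,(500,500),interpolation=cv2.INTER_CUBIC)
b=cv2.resize(w["pixels"][150:420,160:400],None,fx=1.2,fy=1.85);b=cv2.resize(b,(290,500))
save({"pixels":np.hstack([a,b])},"p3.png")
R=Rt(130,3);plan(np.array([.461,.011,.068])+.014*R[:,2],R,10,1)
```

```text
[  0.8575  34.4577  89.1151  -1.4521  96.2359 -91.6911] [0.4534 0.0098 0.1189]
max 0.005971737007577433 0.02158097296922459
[[[-0.0037,0.0002,0.0047],[-0.0001,0.0001,-0.0004],1],[[-0.0037,0.0002,0.0047],[-0.0001,0.0001,-0.0004],1],[[-0.0037,0.0002,0.0047],[-0.0001,0.0001,-0.0004],1],[[-0.0037,0.0002,0.0047],[-0.0001,0.0001,-0.0004],1],[[-0.0037,0.0002,0.0047],[-0.0001,0.0001,-0.0004],1]]
[[[-0.0037,0.0002,0.0047],[-0.0001,0.0001,-0.0004],1],[[-0.0037,0.0002,0.0047],[-0.0001,0.0001,-0.0004],1],[[-0.0037,0.0002,0.0047],[-0.0001,0.0001,-0.0004],1],[[-0.0037,0.0002,0.0047],[-0.0001,0.0001,-0.0004],1],[[-0.0037,0.0002,0.0047],[-0.0001,0.0001,-0.0004],1]]
```

View pics/p3.png

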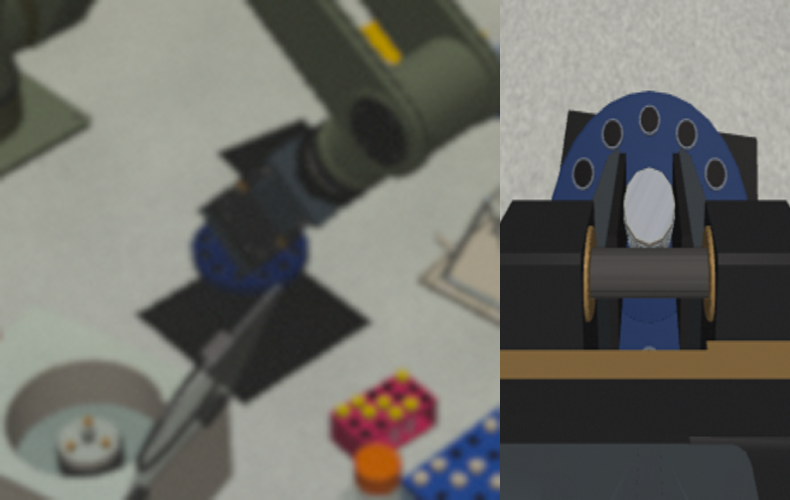

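Call:
send_rows(
  plan=[
    [[-0.0037,0.0002,0.0047],[0,0,0],1],
    [[-0.0037,0.0002,0.0047],[0,0,0],1],
    [[-0.0037,0.0002,0.0047],[0,0,0],1],
    [[-0.0037,0.0002,0.0047],[0,0,0],1],
    [[-0.0037,0.0002,0.0047],[0,0,0],1],
  ],
)

```text
clock: 9.35
ee_pos: [0.4506, 0.0119, 0.0898]
ee_rot: [[-0.766, -0.052, -0.641], [-0.039, 0.999, -0.035], [0.642, -0.002, -0.767]]
wrist_force: [-0.5, -0.8, -2.8]
gripper_width: 0.0233
grip_force: 30.0
```

Call:
send_rows(
  plan=[
    [[-0.0037,0.0002,0.0047],[0,0,0],1],
    [[-0.0037,0.0002,0.0047],[0,0,0],1],
    [[-0.0037,0.0002,0.0047],[0,0,0],1],
    [[-0.0037,0.0002,0.0047],[0,0,0],1],
    [[-0.0037,0.0002,0.0047],[0,0,0],1],
  ],
)

```text
clock: 9.85
ee_pos: [0.4497, 0.0125, 0.0596]
ee_rot: [[-0.765, -0.051, -0.642], [-0.038, 0.999, -0.034], [0.642, -0.002, -0.766]]
wrist_force: [0.3, -0.7, -3.9]
gripper_width: 0.0236
grip_force: 30.0
```

Call:
send_rows(
  plan=[
    [[-0.0006,0,0.0008],[0,0,0],1],
    [[-0.0006,0,0.0008],[0,0,0],1],
    [[-0.0006,0,0.0008],[0,0,0],1],
    [[-0.0006,0,0.0008],[0,0,0],1],
    [[0,0,0],[0,0,0],1],
  ],
)

```text
clock: 10.35
ee_pos: [0.4494, 0.0125, 0.0561]
ee_rot: [[-0.765, -0.051, -0.641], [-0.038, 0.999, -0.034], [0.642, -0.002, -0.766]]
wrist_force: [0.5, 0.9, -3.6]
gripper_width: 0.023
grip_force: 30.0
```

Call:
send_rows(
  plan=[
    [[-0.0006,0,0.0008],[0,0,0],1],
    [[-0.0006,0,0.0008],[0,0,0],1],
    [[-0.0006,0,0.0008],[0,0,0],1],
    [[-0.0006,0,0.0008],[0,0,0],1],
    [[0,0,0],[0,0,0],1],
  ],
)

```text
clock: 10.85
ee_pos: [0.4491, 0.0124, 0.052]
ee_rot: [[-0.765, -0.051, -0.642], [-0.038, 0.999, -0.034], [0.643, -0.002, -0.766]]
wrist_force: [0.6, 0.2, -4.1]
gripper_width: 0.0234
grip_force: 30.0
```

Call:
send_rows(
  plan=[
    [[-0.0003,0,0.0004],[0,0,0],1],
    [[-0.0003,0,0.0004],[0,0,0],1],
    [[-0.0003,0,0.0004],[0,0,0],1],
    [[0,0,0],[0,0,0],1],
    [[0,0,0],[0,0,0],1],
  ],
)

```text
clock: 11.35
ee_pos: [0.4489, 0.0125, 0.0518]
ee_rot: [[-0.765, -0.051, -0.642], [-0.038, 0.999, -0.034], [0.643, -0.002, -0.766]]
wrist_force: [0.0, -0.2, 6.0]
gripper_width: 0.0232
grip_force: 30.0
```

Call:
send_rows(
  plan=[
    [[-0.0003,0,0.0004],[0,0,0],1],
    [[0,0,0],[0,0,0],1],
    [[0,0,0],[0,0,0],0.4],
    [[0,0,0],[0,0,0],0.2],
    [[0,0,0],[0,0,0],0],
  ],
)

```text
clock: 11.85
ee_pos: [0.449, 0.0124, 0.05]
ee_rot: [[-0.765, -0.051, -0.642], [-0.038, 0.999, -0.034], [0.643, -0.002, -0.766]]
wrist_force: [-0.6, 0.3, 0.7]
gripper_width: 0.0406
grip_force: 0.0
```

Call:
send_rows(
  plan=[
    [[0,0,0],[0,0,0],-1],
    [[0,0,0],[0,0,0],-1],
    [[0,0,0],[0,0,0],-1],
    [[0,0,0],[0,0,0],-1],
    [[0,0,0],[0,0,0],-1],
  ],
)

```text
clock: 12.35
ee_pos: [0.4491, 0.0124, 0.0501]
ee_rot: [[-0.765, -0.051, -0.642], [-0.038, 0.999, -0.034], [0.642, -0.002, -0.766]]
wrist_force: [0.0, 0.7, 0.3]
gripper_width: 0.0804
grip_force: 0.0
```

Run:
```python
from kin import *
print(arm.get_state()["wrist_force"],arm.get_state()["gripper_width"])
R=Rt(130,3);plan(np.array([.463,.012,.072])-.11*R[:,2],R,5,-1)
```

```text
[0.0298 0.6942 0.2969] 0.08041972805793503
max 0.02123271302510742 0.02211976738091736
[[[0.0007,-0.0003,-0.0271],[-0.0001,0.0001,-0.0004],-1],[[0.0007,-0.0002,-0.0271],[-0.0001,0.0001,-0.0004],-1],[[0.0007,-0.0002,-0.0271],[-0.0001,0.0001,-0.0004],-1],[[0.0007,-0.0002,-0.0271],[-0.0001,0.0001,-0.0004],-1],[[0.0007,-0.0002,-0.0271],[-0.0001,0.0001,-0.0004],-1]]
```

Call:
send_rows(
  plan=[
    [[0,0,-0.02],[0,0,0],-1],
    [[0,0,-0.0271],[0,0,0],-1],
    [[0,0,-0.0271],[0,0,0],-1],
    [[0,0,-0.0271],[0,0,0],-1],
    [[0,0,-0.0271],[0,0,0],-1],
  ],
)

```text
clock: 12.85
ee_pos: [0.532, 0.0169, 0.1494]
ee_rot: [[-0.765, -0.051, -0.642], [-0.038, 0.999, -0.034], [0.642, -0.002, -0.766]]
wrist_force: [0.1, 0.3, 0.1]
gripper_width: 0.091
grip_force: 0.0
```

Run:
```python
from kin import *
print(arm.get_state()["ee_pos"])
R=Rt(90,3);plan([.463,.012,.19],R,5,-1)
```

```text
[0.532  0.0169 0.1494]
max 0.013798285475404482 7.995256694704248
[[[0.0158,-0.0003,0.0027],[-0.0003,-0.1395,-0.0003],-1],[[0.016,-0.0003,0.0004],[-0.0003,-0.1395,-0.0003],-1],[[0.0159,-0.0003,-0.0018],[-0.0003,-0.1395,-0.0003],-1],[[0.0155,-0.0003,-0.004],[-0.0003,-0.1395,-0.0003],-1],[[0.0148,-0.0003,-0.0061],[-0.0003,-0.1395,-0.0003],-1]]
```

Call:
send_rows(
  plan=[
    [[0.0158,0,0.0027],[0,-0.1395,0],-1],
    [[0.016,0,0.0004],[0,-0.1395,0],-1],
    [[0.0159,0,-0.0018],[0,-0.1395,0],-1],
    [[0.0155,0,-0.004],[0,-0.1395,0],-1],
    [[0.0148,0,-0.0061],[0,-0.1395,0],-1],
  ],
)

```text
clock: 13.35
ee_pos: [0.4623, 0.0133, 0.1901]
ee_rot: [[-0.999, -0.051, 0.007], [-0.051, 0.999, -0.001], [-0.007, -0.002, -1.0]]
wrist_force: [0.6, 0.8, 0.8]
gripper_width: 0.0912
grip_force: 0.0
```

Run:
```python
from kin import *
st=arm.get_state();print(st["ee_pos"],st["ee_rot"].round(3).tolist())
f=grab_frame("wrist")
p=f["pixels"].astype(int);b=((p[:,:,2]-p[:,:,0]>35)&(p[:,:,2]>50)).astype(np.uint8)
n,L,S,C=cv2.connectedComponentsWithStats(b);k=[k for k in range(1,n) if S[k,4]>600];print(S[k])
for z,nm in((.032,"disc"),(.058,"knob"),(.074,"ktop")): print(nm,proj(f,[.461,.012,z],st))
print([(d["p"],d["centre"],atz(f,d["centre"],.058,st)) for d in spotter.pinpoint("knob",f)[:2]],[(d["p"],d["centre"],atz(f,d["centre"],.004,st)) for d in spotter.pinpoint("rotor",f)[:2]])
save(f,"w4.png",None,1.4)
```

```text
[0.4623 0.0133 0.1901] [[-0.999, -0.051, 0.007], [-0.051, 0.999, -0.001], [-0.007, -0.002, -1.0]]
[[ 233  140  102  100 6232]]
disc [282.1032 195.3126]
knob [281.9632 201.0435]
ktop [281.8653 205.0478]
[(0.72, [282.2, 194.6], array([0.454 , 0.0119, 0.058 ]))] [(0.82, [284.8, 185.8], array([0.4556, 0.0149, 0.004 ]))]
```

View pics/w4.png

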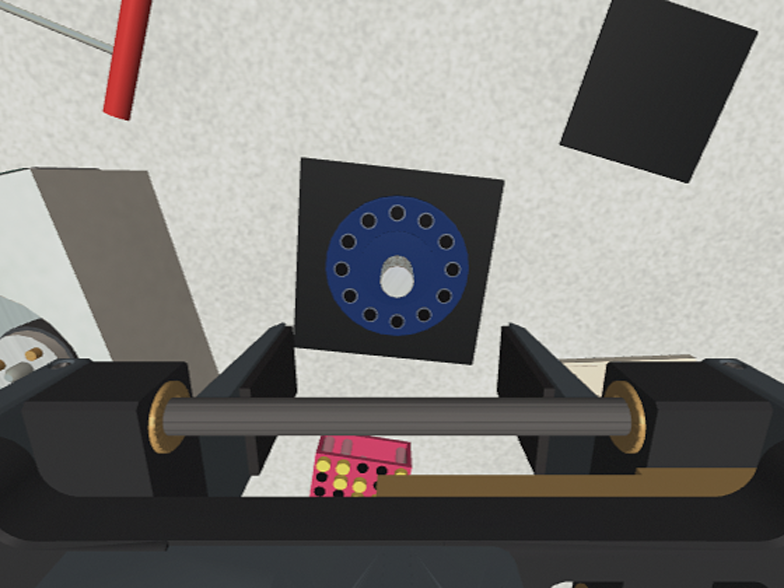

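Run:
```python
from kin import *
st=arm.get_state();f=grab_frame("wrist");t=grab_frame("top")
print(atz(f,[283.8,189.8],.031,st),atz(f,[283.4,200.7],.074,st))
# outline fit, level rotor
p=f["pixels"].astype(int);b=((p[:,:,2]-p[:,:,0]>35)&(p[:,:,2]>50)).astype(np.uint8)
q=cv2.findNonZero(b[130:250,225:345])[:,0].astype(float)+[225,130];h=(q@D.T).max(0)+.4
def res(x):
    W=M[:80]+[x[0],x[1],.004+x[2]];T=camT(f,st);c=(W-T[:3,3])@T[:3,:3];u=c@np.array(f["K"]).T;u=u[:,:2]/u[:,2:]
    return (u@D.T).max(0)-h
r=least_squares(res,[.455,.012,0],loss="soft_l1",f_scale=.7);print(r.x,r.cost)
r=least_squares(lambda x:res([x[0],x[1],0]),[.455,.012],loss="soft_l1",f_scale=.7);print(r.x,r.cost)
# seat from top: brightness blobs of pins (brass)
u=t["pixels"][185:225,345:390].astype(int);m=((u[:,:,0]-u[:,:,2]>35)).astype(np.uint8)
n,L,S,C=cv2.connectedComponentsWithStats(m);
for k in range(1,n): print(S[k,4],C[k]+[345,185],atz(t,C[k]+[345,185],.092))
```

```text
[0.4509 0.0136 0.031 ] [0.4529 0.0133 0.074 ]
[0.4568 0.0132 0.0012] 0.6671229670988262
[0.457  0.0132] 1.2284341154370269
3 [363.6667 197.3333] [ 0.5523 -0.2487  0.092 ]
2 [372.  203.5] [ 0.5332 -0.2735  0.092 ]
2 [362.5 207. ] [ 0.5222 -0.2443  0.092 ]
```

Run:
```python
from kin import *
plan([.456,.0133,.043],Rt(90,3),10,-1)
```

```text
max 0.014667900732712213 0.012667771433340136
[[[0.0007,0.0001,0.0147],[-0.0002,0.0001,-0.0001],-1],[[0.0007,0.0001,0.0147],[-0.0002,0.0001,-0.0001],-1],[[0.0007,0.0001,0.0147],[-0.0002,0.0001,-0.0001],-1],[[0.0007,0.0,0.0147],[-0.0002,0.0001,-0.0001],-1],[[0.0007,0.0,0.0147],[-0.0002,0.0001,-0.0001],-1]]
[[[0.0007,0.0,0.0147],[-0.0002,0.0001,-0.0001],-1],[[0.0007,0.0,0.0147],[-0.0002,0.0001,-0.0001],-1],[[0.0007,0.0,0.0147],[-0.0002,0.0001,-0.0001],-1],[[0.0007,0.0,0.0147],[-0.0002,0.0001,-0.0001],-1],[[0.0007,0.0,0.0147],[-0.0002,0.0001,-0.0001],-1]]
```

Call:
send_rows(
  plan=[
    [[0.0007,0,0.0147],[-0.0002,0,0],-1],
    [[0.0007,0,0.0147],[-0.0002,0,0],-1],
    [[0.0007,0,0.0147],[-0.0002,0,0],-1],
    [[0.0007,0,0.0147],[-0.0002,0,0],-1],
    [[0.0007,0,0.0147],[-0.0002,0,0],-1],
  ],
)

```text
clock: 14.1
ee_pos: [0.4609, 0.0131, 0.1141]
ee_rot: [[-0.999, -0.051, -0.002], [-0.051, 0.999, -0.001], [0.002, -0.001, -1.0]]
wrist_force: [0.2, 0.5, 0.6]
gripper_width: 0.0916
grip_force: 0.0
```

Call:
send_rows(
  plan=[
    [[0.0007,0,0.0147],[-0.0002,0,0],-1],
    [[0.0007,0,0.0147],[-0.0002,0,0],-1],
    [[0.0007,0,0.0147],[-0.0002,0,0],-1],
    [[0.0007,0,0.0147],[-0.0002,0,0],-1],
    [[0.0007,0,0.0147],[-0.0002,0,0],-1],
  ],
)

```text
clock: 14.6
ee_pos: [0.4574, 0.0129, 0.0404]
ee_rot: [[-0.999, -0.051, -0.002], [-0.051, 0.999, 0.0], [0.002, 0.0, -1.0]]
wrist_force: [-0.3, -0.3, 0.2]
gripper_width: 0.0908
grip_force: 0.0
```

Call:
send_rows(
  plan=[
    [[0,0,0],[0,0,0],1],
    [[0,0,0],[0,0,0],1],
    [[0,0,0],[0,0,0],1],
    [[0,0,0],[0,0,0],1],
    [[0,0,0],[0,0,0],1],
  ],
)

```text
clock: 15.1
ee_pos: [0.4561, 0.0129, 0.0426]
ee_rot: [[-0.999, -0.051, 0.001], [-0.051, 0.999, 0.0], [-0.001, 0.0, -1.0]]
wrist_force: [-0.3, 0.4, -0.4]
gripper_width: 0.0538
grip_force: 0.0
```

Call:
send_rows(
  plan=[
    [[0,0,0],[0,0,0],1],
    [[0,0,0],[0,0,0],1],
    [[0,0,0],[0,0,0],1],
    [[0,0,0],[0,0,0],1],
    [[0,0,0],[0,0,0],1],
  ],
)

```text
clock: 15.6
ee_pos: [0.4555, 0.0128, 0.0422]
ee_rot: [[-0.999, -0.051, -0.0], [-0.051, 0.999, 0.0], [0.0, 0.0, -1.0]]
wrist_force: [-0.6, -0.5, 1.5]
gripper_width: 0.0235
grip_force: 30.0
```

Call:
send_rows(
  plan=[
    [[0,0,0],[0,0,0],0.3],
    [[0,0,0],[0,0,0],0.1],
    [[0,0,0],[0,0,0],-0.2],
    [[0,0,0],[0,0,0],-0.4],
    [[0,0,0],[0,0,0],-0.5],
  ],
)

```text
clock: 16.1
ee_pos: [0.4555, 0.0129, 0.0421]
ee_rot: [[-0.999, -0.051, -0.0], [-0.051, 0.999, 0.0], [0.0, 0.0, -1.0]]
wrist_force: [0.3, -0.3, 0.8]
gripper_width: 0.0604
grip_force: 0.0
```

Call:
send_rows(
  plan=[
    [[0,0,0],[0,0,0.14],-0.5],
    [[0,0,0],[0,0,0.14],-0.5],
    [[0,0,0],[0,0,0.14],-0.5],
    [[0,0,0],[0,0,0.14],-0.5],
    [[0,0,0],[0,0,0.14],-0.5],
  ],
)

```text
clock: 16.6
ee_pos: [0.4555, 0.0129, 0.042]
ee_rot: [[-0.793, 0.609, -0.0], [0.609, 0.793, 0.0], [0.0, 0.0, -1.0]]
wrist_force: [0.5, -0.1, 1.4]
gripper_width: 0.0685
grip_force: 0.0
```

Call:
send_rows(
  plan=[
    [[0,0,0],[0,0,0.14],-0.5],
    [[0,0,0],[0,0,0.14],-0.5],
    [[0,0,0],[0,0,0.14],-0.5],
    [[0,0,0],[0,0,0.14],-0.5],
    [[0,0,0],[0,0,0.14],-0.5],
  ],
)

```text
clock: 17.1
ee_pos: [0.4555, 0.0129, 0.0421]
ee_rot: [[-0.215, 0.977, -0.0], [0.977, 0.215, 0.0], [0.0, -0.0, -1.0]]
wrist_force: [-0.1, 0.4, -0.3]
gripper_width: 0.0685
grip_force: 0.0
```

Call:
send_rows(
  plan=[
    [[0,0,0],[0,0,0],-0.5],
    [[0,0,0],[0,0,0],1],
    [[0,0,0],[0,0,0],1],
    [[0,0,0],[0,0,0],1],
    [[0,0,0],[0,0,0],1],
  ],
)

```text
clock: 17.6
ee_pos: [0.4555, 0.0129, 0.0421]
ee_rot: [[-0.221, 0.975, -0.0], [0.975, 0.221, 0.0], [0.0, -0.0, -1.0]]
wrist_force: [-0.1, -0.2, -0.1]
gripper_width: 0.0394
grip_force: 0.0
```

Call:
send_rows(
  plan=[
    [[0,0,0],[0,0,0],1],
    [[0,0,0],[0,0,0],1],
    [[0,0,0],[0,0,0],1],
    [[0,0,0],[0,0,0],1],
    [[0,0,0],[0,0,0],1],
  ],
)

```text
clock: 18.1
ee_pos: [0.4559, 0.0129, 0.0421]
ee_rot: [[-0.22, 0.975, 0.001], [0.975, 0.22, 0.0], [0.0, 0.001, -1.0]]
wrist_force: [1.7, -0.5, -1.1]
gripper_width: 0.0232
grip_force: 30.0
```

Run:
```python
from kin import *
st=arm.get_state();print(st["ee_pos"],st["ee_rot"],st["q"])
R=np.array(st["ee_rot"]);x=R[:,0]*[1,1,0];x/=np.linalg.norm(x);z=np.array([0,0,-1.]);R2=np.column_stack([x,np.cross(z,x),z])
plan(st["ee_pos"]+[0,0,.15],R2,10,1)
# seat estimate: pins from top
t=grab_frame("top");s=grab_frame("scene")
for n,f in(("t",t),("s",s)):
  for nm,z in(("seat",.085),("pin_tops",.092)):
    print(n,nm,[(round(d["p"],2),np.array(d["centre"]),atz(f,d["centre"],z)) for d in spotter.pinpoint(nm,f)[:3]])
```

```text
[0.4559 0.0129 0.0421] [[-0.2204  0.9754  0.0005]
 [ 0.9754  0.2204  0.0004]
 [ 0.0003  0.0006 -1.    ]] [  0.1591  18.7831 118.3558   0.0343  42.832  -12.5988]
max 0.015 0.003729450158869846
[[[0.0,0.0,-0.015],[0.0001,-0.0,-0.0],1],[[0.0,0.0,-0.015],[0.0001,-0.0,-0.0],1],[[0.0,0.0,-0.015],[0.0001,-0.0,-0.0],1],[[0.0,0.0,-0.015],[0.0001,-0.0,-0.0],1],[[0.0,0.0,-0.015],[0.0001,-0.0,-0.0],1]]
[[[0.0,0.0,-0.015],[0.0001,-0.0,-0.0],1],[[0.0,0.0,-0.015],[0.0001,-0.0,-0.0],1],[[0.0,0.0,-0.015],[0.0001,-0.0,-0.0],1],[[0.0,0.0,-0.015],[0.0001,-0.0,-0.0],1],[[0.0,0.0,-0.015],[0.0001,-0.0,-0.0],1]]
t seat [(0.8, array([369.8, 202.1]), array([ 0.539 , -0.2683,  0.085 ])), (0.25, array([129.5, 242.6]), array([0.4114, 0.4626, 0.085 ]))]
t pin_tops [(0.58, array([364.9, 203.4]), array([ 0.5334, -0.2519,  0.092 ]))]
s seat [(0.63, array([227.6, 257.2]), array([ 0.5428, -0.2613,  0.085 ]))]
s pin_tops [(0.96, array([226.9, 253. ]), array([ 0.5329, -0.2551,  0.092 ]))]
```

Call:
send_rows(
  plan=[
    [[0,0,-0.005],[0,0,0],1],
    [[0,0,-0.015],[0,0,0],1],
    [[0,0,-0.025],[0,0,0],1],
    [[0,0,-0.03],[0,0,0],1],
    [[0,0,-0.03],[0,0,0],1],
  ],
)

```text
clock: 18.9
ee_pos: [0.4539, 0.0128, 0.1475]
ee_rot: [[-0.22, 0.975, -0.004], [0.975, 0.22, 0.0], [0.001, -0.004, -1.0]]
wrist_force: [1.0, -0.8, -3.8]
gripper_width: 0.0235
grip_force: 30.0
```

Call:
send_rows(
  plan=[
    [[0,0,-0.03],[0,0,0],1],
    [[0,0,-0.03],[0,0,0],1],
    [[0,0,-0.025],[0,0,0],1],
    [[0,0,-0.015],[0,0,0],1],
    [[0,0,-0.005],[0,0,0],1],
  ],
)

```text
clock: 19.4
ee_pos: [0.4553, 0.0128, 0.2533]
ee_rot: [[-0.22, 0.975, 0.001], [0.975, 0.22, 0.0], [0.0, 0.001, -1.0]]
wrist_force: [0.2, -0.5, -3.6]
gripper_width: 0.0232
grip_force: 30.0
```

Run:
```python
from kin import *
st=arm.get_state();print(st["wrist_force"],st["gripper_width"])
R=np.array(st["ee_rot"]);x=R[:,0]*[1,1,0];x/=np.linalg.norm(x);z=np.array([0,0,-1.]);R2=np.column_stack([x,np.cross(z,x),z])
plan([.564,-.385,.25],R2,15,1)
```

```text
[ 0.1561 -0.5444 -3.5612] 0.023167352436220756
max 0.026519532102438067 0.0036908116276510522
[[[-0.0275,0.0012,0.0002],[0.0001,-0.0,-0.0],1],[[-0.0275,0.0012,0.0002],[0.0001,-0.0,-0.0],1],[[-0.0275,0.0012,0.0002],[0.0001,-0.0,-0.0],1],[[-0.0275,0.0012,0.0002],[0.0001,-0.0,-0.0],1],[[-0.0275,0.0012,0.0002],[0.0001,-0.0,-0.0],1]]
[[[-0.0275,0.0012,0.0002],[0.0001,-0.0,-0.0],1],[[-0.0275,0.0012,0.0002],[0.0001,-0.0,-0.0],1],[[-0.0275,0.0012,0.0002],[0.0001,-0.0,-0.0],1],[[-0.0275,0.0012,0.0002],[0.0001,-0.0,-0.0],1],[[-0.0275,0.0012,0.0002],[0.0001,-0.0,-0.0],1]]
[[[-0.0275,0.0012,0.0002],[0.0001,-0.0,-0.0],1],[[-0.0275,0.0012,0.0002],[0.0001,-0.0,-0.0],1],[[-0.0275,0.0012,0.0002],[0.0001,-0.0,-0.0],1],[[-0.0275,0.0012,0.0002],[0.0001,-0.0,-0.0],1],[[-0.0275,0.0012,0.0002],[0.0001,-0.0,-0.0],1]]
```

Call:
send_rows(
  plan=[
    [[-0.015,0.0007,0],[0,0,0],1],
    [[-0.0275,0.0012,0],[0,0,0],1],
    [[-0.0275,0.0012,0],[0,0,0],1],
    [[-0.0275,0.0012,0],[0,0,0],1],
    [[-0.0275,0.0012,0],[0,0,0],1],
  ],
)

```text
clock: 19.9
ee_pos: [0.4873, -0.1086, 0.2505]
ee_rot: [[-0.221, 0.975, -0.004], [0.975, 0.221, 0.001], [0.002, -0.004, -1.0]]
wrist_force: [1.0, 0.1, -3.7]
gripper_width: 0.0234
grip_force: 30.0
```

Call:
send_rows(
  plan=[
    [[-0.0275,0.0012,0],[0,0,0],1],
    [[-0.0275,0.0012,0],[0,0,0],1],
    [[-0.0275,0.0012,0],[0,0,0],1],
    [[-0.0275,0.0012,0],[0,0,0],1],
    [[-0.0275,0.0012,0],[0,0,0],1],
  ],
)

```text
clock: 20.4
ee_pos: [0.5236, -0.2413, 0.2502]
ee_rot: [[-0.22, 0.975, -0.004], [0.975, 0.22, 0.002], [0.003, -0.004, -1.0]]
wrist_force: [0.4, -0.1, -4.2]
gripper_width: 0.0237
grip_force: 30.0
```

Call:
send_rows(
  plan=[
    [[-0.0275,0.0012,0],[0,0,0],1],
    [[-0.0275,0.0012,0],[0,0,0],1],
    [[-0.0275,0.0012,0],[0,0,0],1],
    [[-0.0275,0.0012,0],[0,0,0],1],
    [[-0.0275,0.0012,0],[0,0,0],1],
  ],
)

```text
clock: 20.9
ee_pos: [0.56, -0.3739, 0.2498]
ee_rot: [[-0.22, 0.975, -0.004], [0.975, 0.22, 0.003], [0.004, -0.003, -1.0]]
wrist_force: [0.5, 0.1, -3.3]
gripper_width: 0.0236
grip_force: 30.0
```

Call:
send_rows(
  plan=[
    [[-0.012,0.0005,0],[0,0,0],1],
    [[0,0,0],[0,0,0],1],
    [[0,0,0],[0,0,0],1],
    [[0,0,0],[0,0,0],1],
    [[0,0,0],[0,0,0],1],
  ],
)

```text
clock: 21.4
ee_pos: [0.5638, -0.3839, 0.2523]
ee_rot: [[-0.221, 0.975, -0.0], [0.975, 0.221, 0.001], [0.001, -0.0, -1.0]]
wrist_force: [-0.6, 0.7, -3.3]
gripper_width: 0.0236
grip_force: 30.0
```

Run:
```python
from kin import *
st=arm.get_state();f=grab_frame("wrist");print(st["ee_pos"],st["q"])
for nm,z in(("seat",.085),("pin_tops",.092)):
    print(nm,proj(f,[.535,-.258,z],st),[(round(d["p"],2),np.array(d["centre"]),atz(f,d["centre"],z,st)) for d in spotter.pinpoint(nm,f)[:3]])
save(f,"w5.png",None,1.4)
np.save("w5.npy",f["pixels"])
```

```text
[ 0.5638 -0.3839  0.2523] [-35.228   27.3375  69.9734   0.0257  82.7226 -48.0246]
seat [282.6683  76.4301] [(0.64, array([281.7,  75.9]), array([ 0.5339, -0.2577,  0.085 ]))]
pin_tops [282.655  75.345] [(0.56, array([279.3,  72.8]), array([ 0.5311, -0.2564,  0.092 ]))]
```

View pics/w5.png

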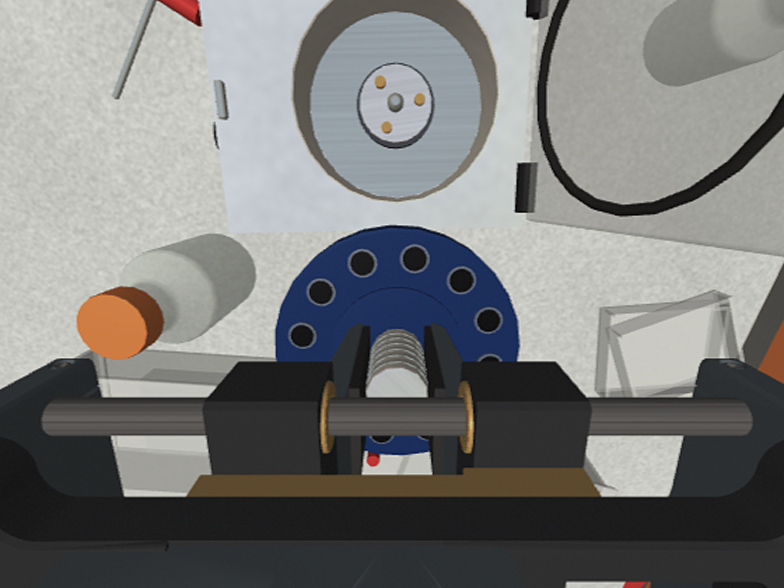

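Run:
```python
from kin import *
st=arm.get_state();f=grab_frame("wrist");p=f["pixels"].astype(int)
roi=p[40:110,250:315];m=((roi[:,:,0]-roi[:,:,2]>50)).astype(np.uint8)
n,L,S,C=cv2.connectedComponentsWithStats(m);Q=[]
for k in range(1,n):
    if S[k,4]>8: u=C[k]+[250,40];w=atz(f,u,.0905,st);Q.append(w);print(S[k,4],u,w)
Q=np.array(Q);c=Q.mean(0);print("centre",c,[(np.linalg.norm(q-c),np.degrees(np.arctan2(*(q-c)[1::-1]))) for q in Q])
g=roi.sum(2);d=(g<330)&(roi[:,:,0]-roi[:,:,2]<30);print("post guess",atz(f,[395/1.4,102/1.4],.098,st))
# knob-to-tool lateral check: disc outline
b=((p[:,:,2]-p[:,:,0]>35)&(p[:,:,2]>50)).astype(np.uint8)
n,L,S,C=cv2.connectedComponentsWithStats(b);k=1+np.argmax(S[1:,4]);print(S[k],proj(f,st["ee_pos"]+np.array([0,0,-.010]),st))
q=cv2.findNonZero((L==k).astype(np.uint8))[:,0].astype(float);h=(q@D.T).max(0)+.4
up=D[:,1]<.15
def res(x):
    W=M[:80]+[x[0],x[1],st["ee_pos"][2]-.038];T=camT(f,st);cc=(W-T[:3,3])@T[:3,:3];u=cc@np.array(f["K"]).T;u=u[:,:2]/u[:,2:]
    return ((u@D.T).max(0)-h)[up]
r=least_squares(res,st["ee_pos"][:2],loss="soft_l1",f_scale=.7);print("rotor centre vs tcp",r.x-st["ee_pos"][:2],r.cost)
H=np.array([[302,335],[321,292],[363,263],[414,258],[460,280],[488,320]])/1.4
for u in H: w=atz(f,u,st["ee_pos"][2]-.01,st)-[*r.x,0];print(np.degrees(np.arctan2(w[1],w[0])),np.hypot(w[0],w[1]))
```

```text
51 [271.0588  57.1569] [ 0.5199 -0.2444  0.0905]
48 [299.2292  69.6042] [ 0.5506 -0.2494  0.0905]
44 [275.6591  89.6591] [ 0.5311 -0.2735  0.0905]
centre [ 0.5339 -0.2557  0.0905] [(np.float64(0.01796930793603322), np.float64(140.90353885137432)), (np.float64(0.017935894986401267), np.float64(20.839250028030204)), (np.float64(0.017935176999216308), np.float64(-99.03613506535312))]
post guess [ 0.5344 -0.2574  0.098 ]
[ 197  162  174   96 9688] [282.8281 250.2156]
rotor centre vs tcp [ 0.0004 -0.0005] 2.0912092853691733
-178.00929739876585 0.04514128952648785
152.23351031208875 0.04519166005982654
122.01044567792935 0.045303411114801316
92.9706873529131 0.04567531669825516
63.43309046858224 0.045155733232149595
33.20788608637036 0.04525892746552144
```

Run:
```python
from kin import *
st=arm.get_state()
R=np.array(st["ee_rot"]);x=R[:,0]*[1,1,0];x/=np.linalg.norm(x);z=np.array([0,0,-1.]);R2=np.column_stack([x,np.cross(z,x),z])
plan([.5338,-.256,.21],R2,10,1)
```

```text
max 0.01285793086105767 0.0015349270066194638
[[[0.0132,-0.0001,0.0042],[0.0,-0.0,-0.0],1],[[0.0132,-0.0001,0.0042],[0.0,-0.0,-0.0],1],[[0.0132,-0.0001,0.0042],[0.0,-0.0,-0.0],1],[[0.0132,-0.0001,0.0042],[0.0,-0.0,-0.0],1],[[0.0132,-0.0001,0.0042],[0.0,-0.0,-0.0],1]]
[[[0.0132,-0.0001,0.0042],[0.0,-0.0,-0.0],1],[[0.0132,-0.0001,0.0042],[0.0,-0.0,-0.0],1],[[0.0132,-0.0001,0.0042],[0.0,-0.0,-0.0],1],[[0.0132,-0.0001,0.0042],[0.0,-0.0,-0.0],1],[[0.0132,-0.0001,0.0042],[0.0,-0.0,-0.0],1]]
```

Call:
send_rows(
  plan=[
    [[0.0132,-0.0001,0.0042],[0,0,0],1],
    [[0.0132,-0.0001,0.0042],[0,0,0],1],
    [[0.0132,-0.0001,0.0042],[0,0,0],1],
    [[0.0132,-0.0001,0.0042],[0,0,0],1],
    [[0.0132,-0.0001,0.0042],[0,0,0],1],
  ],
)

```text
clock: 22.1
ee_pos: [0.5487, -0.3202, 0.231]
ee_rot: [[-0.22, 0.975, 0.0], [0.975, 0.22, 0.0], [0.0, 0.0, -1.0]]
wrist_force: [0.2, -0.3, -3.1]
gripper_width: 0.0235
grip_force: 30.0
```

Call:
send_rows(
  plan=[
    [[0.0132,-0.0001,0.0042],[0,0,0],1],
    [[0.0132,-0.0001,0.0042],[0,0,0],1],
    [[0.0132,-0.0001,0.0042],[0,0,0],1],
    [[0.0132,-0.0001,0.0042],[0,0,0],1],
    [[0.0132,-0.0001,0.0042],[0,0,0],1],
  ],
)

```text
clock: 22.6
ee_pos: [0.5336, -0.2555, 0.2097]
ee_rot: [[-0.22, 0.975, 0.0], [0.975, 0.22, 0.0], [0.0, 0.0, -1.0]]
wrist_force: [-0.2, 0.4, -2.9]
gripper_width: 0.0232
grip_force: 30.0
```

Call:
send_rows(
  plan=[
    [[0,0,0.01],[0,0,0],1],
    [[0,0,0.015],[0,0,0],1],
    [[0,0,0.015],[0,0,0],1],
    [[0,0,0.008],[0,0,0],1],
    [[0,0,0],[0,0,0],1],
  ],
)

```text
clock: 23.1
ee_pos: [0.5331, -0.2564, 0.1603]
ee_rot: [[-0.22, 0.975, -0.003], [0.975, 0.22, 0.001], [0.002, -0.003, -1.0]]
wrist_force: [0.2, 0.1, -3.2]
gripper_width: 0.0233
grip_force: 30.0
```

Run:
```python
from kin import *
st=arm.get_state()
R=np.array(st["ee_rot"]);x=R[:,0]*[1,1,0];x/=np.linalg.norm(x);z=np.array([0,0,-1.]);R2=np.column_stack([x,np.cross(z,x),z])
print(st["q"],st["ee_pos"],R[:,2]);plan([.5338,-.256,.142],R2,5,1)
```

```text
[-26.7981  22.0325  92.0113   0.0001  66.1443 -39.5249] [ 0.5331 -0.2564  0.1603] [-0.0029  0.0015 -1.    ]
max 0.003661439555612084 0.03763708242246078
[[[0.0,0.0002,0.0037],[-0.0005,-0.0004,0.0],1],[[0.0,0.0002,0.0037],[-0.0005,-0.0004,0.0],1],[[0.0,0.0002,0.0037],[-0.0005,-0.0004,0.0],1],[[0.0,0.0002,0.0037],[-0.0005,-0.0004,0.0],1],[[0.0,0.0002,0.0037],[-0.0005,-0.0004,0.0],1]]
```

Call:
send_rows(
  plan=[
    [[0,0,0.0037],[0,0,0],1],
    [[0,0,0.0037],[0,0,0],1],
    [[0,0,0.0037],[0,0,0],1],
    [[0,0,0.0037],[0,0,0],1],
    [[0,0,0],[0,0,0],1],
  ],
)

```text
clock: 23.6
ee_pos: [0.5335, -0.2563, 0.1466]
ee_rot: [[-0.22, 0.975, -0.001], [0.975, 0.22, 0.001], [0.001, -0.001, -1.0]]
wrist_force: [0.2, 0.0, -3.4]
gripper_width: 0.0234
grip_force: 30.0
```

Call:
send_rows(
  plan=[
    [[0,0,0.002],[0,0,0],1],
    [[0,0,0.002],[0,0,0],1],
    [[0,0,0.0015],[0,0,0],1],
    [[0,0,0.0015],[0,0,0],1],
    [[0,0,0],[0,0,0],1],
  ],
)

```text
clock: 24.1
ee_pos: [0.5337, -0.2564, 0.1399]
ee_rot: [[-0.22, 0.975, -0.001], [0.975, 0.22, 0.001], [0.001, -0.0, -1.0]]
wrist_force: [0.9, -0.3, -3.5]
gripper_width: 0.0231
grip_force: 30.0
```

Call:
send_rows(
  plan=[
    [[0,0,0.0005],[0,0,0],1],
    [[0,0,0.0005],[0,0,0],1],
    [[0,0,0.0005],[0,0,0],1],
    [[0,0,0],[0,0,0],1],
    [[0,0,0],[0,0,0],1],
  ],
)

```text
clock: 24.6
ee_pos: [0.5338, -0.2565, 0.1386]
ee_rot: [[-0.22, 0.975, -0.0], [0.975, 0.22, 0.0], [0.0, -0.0, -1.0]]
wrist_force: [0.3, -0.6, -4.3]
gripper_width: 0.0234
grip_force: 30.0
```

Post tip expected at about 0.137.

Call:
send_rows(
  plan=[
    [[0,0,0.0008],[0,0,0],1],
    [[0,0,0.0008],[0,0,0],1],
    [[0,0,0.0008],[0,0,0],1],
    [[0,0,0],[0,0,0],1],
    [[0,0,0],[0,0,0],1],
  ],
)

```text
clock: 25.1
ee_pos: [0.5338, -0.2565, 0.1362]
ee_rot: [[-0.22, 0.975, -0.0], [0.975, 0.22, 0.0], [0.001, -0.0, -1.0]]
wrist_force: [0.4, -0.1, -3.0]
gripper_width: 0.0231
grip_force: 30.0
```

Call:
send_rows(
  plan=[
    [[0,0,0.0005],[0,0,0],1],
    [[0,0,0.0005],[0,0,0],1],
    [[0,0,0.0005],[0,0,0],1],
    [[0,0,0],[0,0,0],1],
    [[0,0,0],[0,0,0],1],
  ],
)

```text
clock: 25.6
ee_pos: [0.5338, -0.2565, 0.1347]
ee_rot: [[-0.22, 0.975, -0.0], [0.975, 0.22, 0.0], [0.0, -0.0, -1.0]]
wrist_force: [-0.3, -0.8, -2.9]
gripper_width: 0.0231
grip_force: 30.0
```

Call:
send_rows(
  plan=[
    [[0,0,0.0005],[0,0,0],1],
    [[0,0,0.0005],[0,0,0],1],
    [[0,0,0.0005],[0,0,0],1],
    [[0,0,0],[0,0,0],1],
    [[0,0,0],[0,0,0],1],
  ],
)

```text
clock: 26.1
ee_pos: [0.5338, -0.2565, 0.1333]
ee_rot: [[-0.22, 0.975, -0.0], [0.975, 0.22, 0.0], [0.0, -0.0, -1.0]]
wrist_force: [-1.0, 0.2, -4.2]
gripper_width: 0.0234
grip_force: 30.0
```

Call:
send_rows(
  plan=[
    [[0,0,0.0006],[0,0,0],1],
    [[0,0,0.0006],[0,0,0],1],
    [[0,0,0.0006],[0,0,0],1],
    [[0,0,0.0006],[0,0,0],1],
    [[0,0,0],[0,0,0],1],
  ],
)

```text
clock: 26.6
ee_pos: [0.5338, -0.2565, 0.1307]
ee_rot: [[-0.22, 0.975, -0.0], [0.975, 0.22, 0.0], [0.001, -0.0, -1.0]]
wrist_force: [-0.7, -0.2, -3.9]
gripper_width: 0.0237
grip_force: 30.0
```

Call:
send_rows(
  plan=[
    [[0,0,0.0004],[0,0,0],1],
    [[0,0,0.0004],[0,0,0],1],
    [[0,0,0.0003],[0,0,0],1],
    [[0,0,0],[0,0,0],1],
    [[0,0,0],[0,0,0],1],
  ],
)

```text
clock: 27.1
ee_pos: [0.5339, -0.2566, 0.1301]
ee_rot: [[-0.22, 0.975, 0.0], [0.975, 0.22, 0.0], [0.0, 0.0, -1.0]]
wrist_force: [-1.6, 0.2, -1.3]
gripper_width: 0.0234
grip_force: 30.0
```

Call:
send_rows(
  plan=[
    [[0,0,0.0004],[0,0,0],1],
    [[0,0,0],[0,0,0.03],1],
    [[0,0,0],[0,0,0.035],1],
    [[0,0,0],[0,0,0.035],1],
    [[0,0,0],[0,0,0.035],1],
  ],
)

```text
clock: 27.6
ee_pos: [0.5341, -0.2566, 0.13]
ee_rot: [[-0.086, 0.996, 0.001], [0.996, 0.086, -0.0], [-0.0, 0.001, -1.0]]
wrist_force: [-1.7, 0.1, 2.7]
gripper_width: 0.0232
grip_force: 30.0
```

Call:
send_rows(
  plan=[
    [[0,0,0],[0,0,0.035],1],
    [[0,0,0],[0,0,0.035],1],
    [[0,0,0],[0,0,0.035],1],
    [[0,0,0],[0,0,0.035],1],
    [[0,0,0],[0,0,0.035],1],
  ],
)

```text
clock: 28.1
ee_pos: [0.5341, -0.2566, 0.1301]
ee_rot: [[0.089, 0.996, 0.001], [0.996, -0.089, -0.0], [-0.0, 0.001, -1.0]]
wrist_force: [-0.9, 1.2, 2.5]
gripper_width: 0.0237
grip_force: 30.0
```

Run:
```python
from h import *
s=arm.get_state();print(s["moment"],s["wrist_force"],s["q"],s["ee_pos"])
```

```text
[0.044  0.3007 0.0138] [-0.9348  1.2239  2.4504] [-26.7829  23.4511  94.4648   0.015   62.0402 -21.6883] [ 0.5341 -0.2566  0.1301]
```

Call:
send_rows(
  plan=[
    [[0,0,0],[0,0,0.035],1],
    [[0,0,0],[0,0,0.035],1],
    [[0,0,0],[0,0,0.035],1],
    [[0,0,0],[0,0,0.035],1],
    [[0,0,0],[0,0,0.035],1],
  ],
)

```text
clock: 28.6
ee_pos: [0.5341, -0.2566, 0.13]
ee_rot: [[0.261, 0.965, 0.001], [0.965, -0.261, -0.0], [0.0, 0.001, -1.0]]
wrist_force: [-1.2, 0.5, 1.2]
gripper_width: 0.0238
grip_force: 30.0
```

Call:
send_rows(
  plan=[
    [[0,0,0],[0,0,0.035],1],
    [[0,0,0],[0,0,0.035],1],
    [[0,0,0],[0,0,0.035],1],
    [[0,0,0],[0,0,0.035],1],
    [[0,0,0],[0,0,0.035],1],
  ],
)

```text
clock: 29.1
ee_pos: [0.5342, -0.2567, 0.1301]
ee_rot: [[0.425, 0.905, 0.001], [0.905, -0.425, -0.0], [0.0, 0.001, -1.0]]
wrist_force: [-0.4, 0.3, 2.0]
gripper_width: 0.0232
grip_force: 30.0
```

Call:
send_rows(
  plan=[
    [[0,0,0],[0,0,0.035],1],
    [[0,0,0],[0,0,0.035],1],
    [[0,0,0],[0,0,0.035],1],
    [[0,0,0],[0,0,0.035],1],
    [[0,0,0],[0,0,0.035],1],
  ],
)

```text
clock: 29.6
ee_pos: [0.5342, -0.2566, 0.1301]
ee_rot: [[0.576, 0.817, 0.001], [0.817, -0.576, -0.0], [0.0, 0.001, -1.0]]
wrist_force: [-1.2, 0.6, 1.9]
gripper_width: 0.0234
grip_force: 30.0
```

Call:
send_rows(
  plan=[
    [[0,0,0],[0,0,0.035],1],
    [[0,0,0],[0,0,0.035],1],
    [[0,0,0],[0,0,0.035],1],
    [[0,0,0],[0,0,0.035],1],
    [[0,0,0],[0,0,0.035],1],
  ],
)

```text
clock: 30.1
ee_pos: [0.5342, -0.2567, 0.13]
ee_rot: [[0.71, 0.704, 0.001], [0.704, -0.71, -0.0], [0.001, 0.001, -1.0]]
wrist_force: [-1.0, 0.8, 1.2]
gripper_width: 0.0234
grip_force: 30.0
```

Call:
send_rows(
  plan=[
    [[0,0,0],[0,0,0.035],1],
    [[0,0,0],[0,0,0.035],1],
    [[0,0,0],[0,0,0.035],1],
    [[0,0,0],[0,0,0.035],1],
    [[0,0,0],[0,0,0.035],1],
  ],
)

```text
clock: 30.6
ee_pos: [0.5343, -0.2567, 0.13]
ee_rot: [[0.822, 0.57, 0.001], [0.57, -0.822, -0.0], [0.001, 0.001, -1.0]]
wrist_force: [-0.7, -0.6, 1.4]
gripper_width: 0.0238
grip_force: 30.0
```

Call:
send_rows(
  plan=[
    [[0,0,0],[0,0,0.035],1],
    [[0,0,0],[0,0,0.035],1],
    [[0,0,0],[0,0,0.035],1],
    [[0,0,0],[0,0,0.035],1],
    [[0,0,0],[0,0,0.035],1],
  ],
)

```text
clock: 31.1
ee_pos: [0.5343, -0.2567, 0.1301]
ee_rot: [[0.908, 0.418, 0.001], [0.418, -0.908, -0.0], [0.001, 0.001, -1.0]]
wrist_force: [-0.8, 0.3, 1.0]
gripper_width: 0.0231
grip_force: 30.0
```

Call:
send_rows(
  plan=[
    [[0,0,0.0001],[0,0,0.035],1],
    [[0,0,0],[0,0,0.035],1],
    [[0,0,0],[0,0,0.035],1],
    [[0,0,0],[0,0,0.035],1],
    [[0,0,0],[0,0,0.035],1],
  ],
)

```text
clock: 31.6
ee_pos: [0.5343, -0.2568, 0.13]
ee_rot: [[0.967, 0.254, 0.001], [0.254, -0.967, -0.0], [0.001, 0.001, -1.0]]
wrist_force: [-0.3, 0.6, 1.8]
gripper_width: 0.0234
grip_force: 30.0
```

Call:
send_rows(
  plan=[
    [[0,0,0],[0,0,0.035],1],
    [[0,0,0],[0,0,0.035],1],
    [[0,0,0],[0,0,0.035],1],
    [[0,0,0],[0,0,0.035],1],
    [[0,0,0],[0,0,0.035],1],
  ],
)

```text
clock: 32.1
ee_pos: [0.5341, -0.2566, 0.1294]
ee_rot: [[0.997, 0.081, 0.0], [0.081, -0.997, 0.0], [0.0, -0.0, -1.0]]
wrist_force: [0.3, 0.4, -2.5]
gripper_width: 0.0235
grip_force: 30.0
```

Call:
send_rows(
  plan=[
    [[0,0,0],[0,0,0.035],1],
    [[0,0,0],[0,0,0.035],1],
    [[0,0,0],[0,0,0.035],1],
    [[0,0,0],[0,0,0.035],1],
    [[0,0,0],[0,0,0.035],1],
  ],
)

```text
clock: 32.6
ee_pos: [0.5338, -0.2562, 0.1287]
ee_rot: [[0.996, -0.092, -0.0], [-0.092, -0.996, 0.001], [-0.001, -0.001, -1.0]]
wrist_force: [0.6, -0.1, -3.0]
gripper_width: 0.0236
grip_force: 30.0
```

Run:
```python
from h import *
s=arm.get_state();print(s["moment"],s["wrist_force"],s["q"],s["ee_pos"])
```

```text
[0.0665 0.098  0.3688] [ 0.5795 -0.1296 -3.0177] [-26.7716  23.5281  94.5492   0.0363  61.9688  68.517 ] [ 0.5338 -0.2562  0.1287]
```

Call:
send_rows(
  plan=[
    [[0,0,0],[0,0,-0.02],1],
    [[0,0,0],[0,0,-0.02],1],
    [[0,0,0.0005],[0,0,0],1],
    [[0,0,0.0005],[0,0,0],1],
    [[0,0,0],[0,0,0],1],
  ],
)

```text
clock: 33.1
ee_pos: [0.5339, -0.2563, 0.1283]
ee_rot: [[0.999, -0.052, -0.0], [-0.052, -0.999, 0.001], [-0.0, -0.001, -1.0]]
wrist_force: [-0.5, 1.0, -1.4]
gripper_width: 0.0233
grip_force: 30.0
```

Run:
```python
from h import *
s=arm.get_state();print(s["moment"],s["wrist_force"],s["q"],s["ee_pos"])
```

```text
[0.3655 0.1301 0.11  ] [-0.5172  1.035  -1.3718] [-26.7774  23.5455  94.5965   0.044   61.8823  66.1748] [ 0.5339 -0.2563  0.1283]
```

Call:
send_rows(
  plan=[
    [[0,0,0],[0,0,-0.015],1],
    [[0,0,0.0005],[0,0,0],1],
    [[0,0,0.0005],[0,0,0],1],
    [[0,0,0.0005],[0,0,0],1],
    [[0,0,0],[0,0,0],1],
  ],
)

```text
clock: 33.6
ee_pos: [0.5338, -0.2564, 0.1266]
ee_rot: [[0.999, -0.037, -0.0], [-0.037, -0.999, 0.001], [-0.0, -0.001, -1.0]]
wrist_force: [-0.3, 2.3, -3.4]
gripper_width: 0.0231
grip_force: 30.0
```

Run:
```python
from h import *
s=arm.get_state();print(s["moment"],s["wrist_force"],s["ee_pos"])
```

```text
[0.4021 0.0597 0.0251] [-0.3428  2.3024 -3.3959] [ 0.5338 -0.2564  0.1266]
```

Call:
send_rows(
  plan=[
    [[0,0,0.0006],[0,0,0],1],
    [[0,0,0.0006],[0,0,0],1],
    [[0,0,0.0006],[0,0,0],1],
    [[0,0,0.0006],[0,0,0],1],
    [[0,0,0],[0,0,0],1],
  ],
)

```text
clock: 34.1
ee_pos: [0.5338, -0.2564, 0.1243]
ee_rot: [[0.999, -0.037, -0.0], [-0.037, -0.999, 0.001], [-0.0, -0.001, -1.0]]
wrist_force: [0.6, 2.5, -2.8]
gripper_width: 0.0236
grip_force: 30.0
```

Call:
send_rows(
  plan=[
    [[0,0,0.0004],[0,0,0],1],
    [[0,0,0.0004],[0,0,0],1],
    [[0,0,0.0004],[0,0,0],1],
    [[0,0,0.0003],[0,0,0],1],
    [[0,0,0],[0,0,0],1],
  ],
)

```text
clock: 34.6
ee_pos: [0.5339, -0.2564, 0.1231]
ee_rot: [[0.999, -0.037, 0.0], [-0.037, -0.999, 0.0], [0.0, -0.0, -1.0]]
wrist_force: [-0.2, 2.8, 0.5]
gripper_width: 0.0232
grip_force: 30.0
```

Call:
send_rows(
  plan=[
    [[0,0,0.0003],[0,0,0],1],
    [[0,0,0],[0,0,0],1],
    [[0,0,0],[0,0,0],0.3],
    [[0,0,0],[0,0,0],0.1],
    [[0,0,0],[0,0,0],-0.1],
  ],
)

```text
clock: 35.1
ee_pos: [0.5341, -0.2573, 0.1226]
ee_rot: [[0.999, -0.037, 0.0], [-0.037, -0.999, -0.001], [0.0, 0.001, -1.0]]
wrist_force: [-0.5, 0.1, -0.4]
gripper_width: 0.0443
grip_force: 0.0
```

Call:
send_rows(
  plan=[
    [[0,0,0],[0,0,0],-0.4],
    [[0,0,0],[0,0,0],-0.4],
    [[0,0,0],[0,0,0],-0.4],
    [[0,0,-0.005],[0,0,0],-0.4],
    [[0,0,-0.01],[0,0,0],-0.4],
  ],
)

```text
clock: 35.6
ee_pos: [0.5334, -0.2563, 0.1374]
ee_rot: [[0.999, -0.037, -0.002], [-0.037, -0.999, 0.001], [-0.002, -0.001, -1.0]]
wrist_force: [-0.6, 0.3, 0.4]
gripper_width: 0.0637
grip_force: 0.0
```

Call:
send_rows(
  plan=[
    [[0,0,-0.02],[0,0,0],-0.4],
    [[0,0,-0.03],[0,0,0],-0.4],
    [[0,0,-0.03],[0,0,0],-0.4],
    [[0,0,-0.03],[0,0,0],-0.4],
    [[0,0,-0.02],[0,0,0],-0.4],
  ],
)

```text
clock: 36.1
ee_pos: [0.5345, -0.2569, 0.2712]
ee_rot: [[0.999, -0.037, 0.004], [-0.037, -0.999, -0.002], [0.004, 0.002, -1.0]]
wrist_force: [-0.2, -0.7, 0.0]
gripper_width: 0.0635
grip_force: 0.0
```

Run:
```python
from h import *
st=arm.get_state();print(st["ee_pos"],st["wrist_force"])
w=grab_frame("wrist");s=grab_frame("scene");t=grab_frame("top")
for n,f in(("w",w),("s",s)):
  for k in("knob","rotor"): print(n,k,proj(f,[.5338,-.2564,.139 if k=="knob" else .085],st),[(round(d["p"],2),d["centre"]) for d in spotter.pinpoint(k,f)[:2]])
u=proj(s,[.534,-.256,.1]).astype(int)
a=cv2.resize(s["pixels"][u[1]-60:u[1]+60,u[0]-50:u[0]+50],(350,420),interpolation=cv2.INTER_CUBIC)
save({"pixels":np.hstack([a,w["pixels"][:,55:505]])},"p6.png")
```

```text
[ 0.5345 -0.2569  0.2712] [-0.1613 -0.7189  0.0458]
w knob [282.8882 204.5732] [(0.94, [281.6, 202.9])]
w rotor [282.8262 193.5228] [(0.82, [284.6, 193.0])]
s knob [225.3203 243.0273] [(0.85, [223.3, 241.6])]
s rotor [226.9567 254.8726] [(0.92, [225.3, 256.3])]
```

View pics/p6.png

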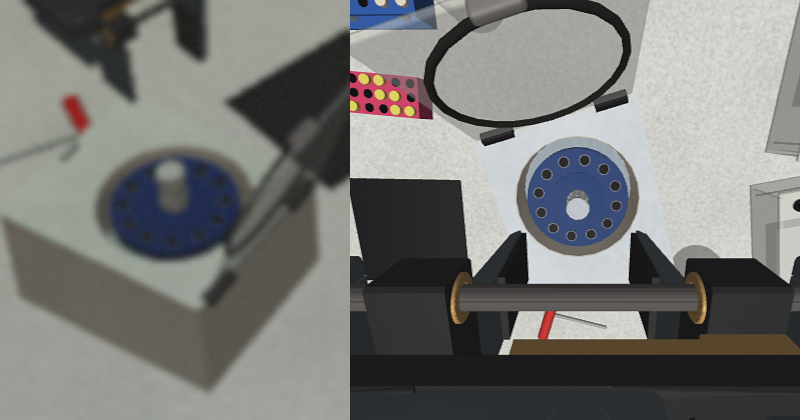

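The rotor sits level in the bowl, with its knob at wrist pixel (282, 203) against a predicted (283, 205). The gripper is clear, so I'm handing in.

```bash
python3 -c "
from rig import ticket
print(ticket.hand_in())"
```

```text
the job is handed in; nothing more can be done
None
```

The rotor is back in the centrifuge: it was laid flat on the dark mat and let go, retaken by its knob, turned until the pins dropped in, and lowered to the home height (as worked out from the mat contact). It looks level and the gripper is clear. The drive turned roughly 10° against its brake as the pins engaged. The job was handed in at about 36 s; the result was not reported back.

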